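# Refill the dosing tube to its line

## Robot

A 6-joint arm with a two-finger parallel gripper is mounted at the origin on the work surface. World frame = base frame: x ahead of the robot, y to its left, z up, the work surface at z = 0. Lengths are in m, angles in rad, forces in N, time in s.
With the tool pointing down it reaches from about 0.3 to 0.875 m from the base axis. Payload 6.4 kg.
Tool frame: the origin (TCP) lies at the centre of the arm's flange, where the gripper is bolted on; the fingertips stand 173 mm ahead of it and the grasp point (between the pads) lies 155 mm ahead of it; z points along the fingers, x is the direction in which the jaws open and shut, and the axes are right-handed (so a half turn about z gives the same grasp; the last joint's range is limited). The gripper opens to 85 mm and grips with 20 to 120 N. Pads are 22 mm wide; open, the fingers measure 114 mm over their backs; the gripper's body (76 mm by 85 mm) begins 54 mm behind the grasp point. The pads swing forward as they close: fully open they stand 13 mm farther back than shut.
Start: joints at [1.137, 0.181, 1.607, -0, 1.354, -0.206], TCP at [0.13, 0.56, 0.405] pointing down, gripper open.
Joint ranges: [-2.99, 2.99], [-0.89, 2.07], [0.3, 2.58], [-1.14, 4.28], [0, 2.63], [-3.12, 3.12]. Speed limits (rad/s): [2.57, 2.57, 3.01, 3.14, 3.14, 3.14].

## Interface

Orientations are given as a unit quaternion [w, x, y, z].
In Python, from bench import ctrl gives the robot as it stands. The module is installed in compiled form; this text tells all that it offers.
- The arm moves only by the tool move_arm, never from a script. Its argument "moves" is a list of rows, each an object of numbers: "gripper": the opening in per cent of the stroke, from 0 (shut) to 100 (fully open); "x", "y", "z": the shift along the tool's x, y, z in cm; "roll": the turn about the tool's z in degrees. In form: [{"gripper": .., "x": .., "y": .., "z": .., "roll": ..}, ...]. A call has 1 to 5 rows; each row shifts and turns the commanded pose from where the row before left it, along the tool's axes as they then stand; what a row does not reach is not made up. A row lasts 1/8 s, in which the tool goes at most 62.5 mm and 10.7 degrees, less where a joint would pass 70% of its speed; a pose out of reach is approached as far as the arm can. A call is refused whole if a number of a shift passes 6.25 or a number of a turn 10.7, either way. A call with a gripper value outside its range is refused whole. The fingers move at their own pace and stop on an object; the grip force is fixed at half the most. Time passes only in rows, so rows that do not move let the fingers close. It gives the time, the measured TCP pose, the force and the opening at its end, in the units of the state.
- ctrl.get_obs(): the state, without advancing time (a new reading comes with each control period).
- ctrl.camera(name): name is "side" or "top" or "wrist"; returns a dict with "img" (420x560x3 uint8, red, green, blue), "fx", "fy", "cx", "cy" (pixels), "world_from_camera" (4x4, takes a point from camera to world coordinates); the wrist camera has in their place "tool_from_camera" (4x4, takes a point from camera to tool coordinates, whose origin is the TCP and whose axes are the tool frame's). Camera axes: x right, y up, looking along -z (the intrinsics and any distortion apply to the point x, -y, -z); pixel columns grow to the right and rows downward; lengths in m; the calibration is good to about 2 mm. A picture is of the moment at which its call begins: read the wrist's pose just before it. There is no depth.
- ctrl.hand_in(): hands the job in, once; it reports no verdict.
The state is a dict: "time_s": time; "q": joint angles; "dq": joint speeds; "joint_efforts": joint torques, N m; "eef_pos": TCP position; "eef_rot": TCP orientation; "wrist_force": force on the tool from outside, world axes, zero at the start; "torque": the same for the moment, N m; "opening": opening from 0.0 (shut) to 1.0 (fully open).
Only numpy, scipy, OpenCV 4.12 (cv2) and the standard library are available. Lean on these libraries where they do the work, as an engineer would, in place of code of your own. Each camera call takes 0.05 s, during which the arm holds its last target. There are 200 camera calls.

## Task

Slide the empty dosing tube along the counter from the red ring into the middle of the green ring, and load it there with tablets lying flat, choosing blue full-dose and yellow half-dose ones (half as thick) so that the top of the stack comes level with the black fill line. Still on the green ring, put the cap on so that it sits flat on the rim, then slide the tube back to the middle of the red ring; never lift or tip the tube. Leave spare tablets lying on the counter clear of the tube, and do not disturb the bottle, the cup or the scoop.

Things in the scene. Friction and masses are not known exactly. Their poses are not given: they have to be found in the camera images.
- tube: the dosing tube: clear, upright, on a round steel foot (96 mm across, 8 mm thick), standing loose, 0.5 kg. Origin: centre of the foot's underside, z up the axis. Inner floor 8 mm and rim 70 mm above the origin. Bore 45 mm, wall 4.5 mm, 54 mm across outside along its x. Two full-height slots 33 mm wide, on its +y and -y sides, let fingers go down with a tablet. Pushed high it may tip.
- fill_line (a point): the point on the tube's axis at the height of the fill line, a black band round the wall: 56 mm above the tube's origin, 48 mm above its inner floor.
- mark_green: the filling place: a flat green ring printed on the counter, 120 mm across outside and 106 mm inside, no thickness. Origin: its centre, on the counter.
- mark_red: the home place: a flat red ring of the same size, on which the tube stands at the start. Origin: its centre, on the counter.
- cap: the tube's clear cap, 50 g, upright on the counter at the start. Origin: centre of its underside, z up. From below: a plug 40 mm across, 6 mm high, which goes into the tube's mouth; a flange 51 mm across, 5 mm thick, which sits on the rim (origin then 64 mm above the tube's origin); an orange knob 22 mm across, from 11 to 27 mm above the origin.
- mat: a thin grey mat, 220 mm (x) by 370 mm (y), less than 1 mm thick, flat on the counter, on which the tablets lie. Origin: its centre.
- bottle: a green glass bottle, 56 mm across and about 110 mm high, standing on the counter; leave it alone. Origin: centre of its underside.
- cup: a small aluminium cup, 68 mm across, 60 mm high; leave it alone. Origin: centre of its underside.
- scoop: a blue plastic scoop, bowl 52 mm across, 30 mm high, handle 90 mm long to its -y; leave it alone. Origin: centre of the bowl's underside.
- full1: a blue full-dose tablet: a hard disc 40 mm across and 16 mm thick, lying flat on the mat. Origin: its middle (8 mm above its underside), z along its axis. None if absent (1 to 3 full-dose and 4 or 5 half-dose tablets are there).
- full2: a blue full-dose tablet: a hard disc 40 mm across and 16 mm thick, lying flat on the mat. Origin: its middle (8 mm above its underside), z along its axis. None if absent (1 to 3 full-dose and 4 or 5 half-dose tablets are there).
- full3: a blue full-dose tablet: a hard disc 40 mm across and 16 mm thick, lying flat on the mat. Origin: its middle (8 mm above its underside), z along its axis. None if absent (1 to 3 full-dose and 4 or 5 half-dose tablets are there).
- half1: a yellow half-dose tablet: a hard disc 40 mm across and 8 mm thick, lying flat on the mat. Origin: its middle (4 mm above its underside), z along its axis. None if absent (1 to 3 full-dose and 4 or 5 half-dose tablets are there).
- half2: a yellow half-dose tablet: a hard disc 40 mm across and 8 mm thick, lying flat on the mat. Origin: its middle (4 mm above its underside), z along its axis. None if absent (1 to 3 full-dose and 4 or 5 half-dose tablets are there).
- half3: a yellow half-dose tablet: a hard disc 40 mm across and 8 mm thick, lying flat on the mat. Origin: its middle (4 mm above its underside), z along its axis. None if absent (1 to 3 full-dose and 4 or 5 half-dose tablets are there).
- half4: a yellow half-dose tablet: a hard disc 40 mm across and 8 mm thick, lying flat on the mat. Origin: its middle (4 mm above its underside), z along its axis. None if absent (1 to 3 full-dose and 4 or 5 half-dose tablets are there).
- half5: a yellow half-dose tablet: a hard disc 40 mm across and 8 mm thick, lying flat on the mat. Origin: its middle (4 mm above its underside), z along its axis. None if absent (1 to 3 full-dose and 4 or 5 half-dose tablets are there).
Not all that is in view belongs to the job. What is shaped like the full1 but orange is not meant.

How it is judged:
On the way, in this order (a step that is already met when the one before it is completed fails the run):
1. the empty tube stands on the green ring (horizontal distance between tube and mark_green below 0.012 m and linear speed of tube below 0.02 m/s and angle between tube's own z axis and vertical below 0.06 rad and horizontal distance between each of full1, full2, full3, half1, half2, half3, half4, half5 and tube above 0.03 m), for 0.3 s.
2. the tablet stack is level with the fill line, the tube on the green ring (horizontal distance between tube and mark_green below 0.012 m and linear speed of tube below 0.02 m/s and angle between tube's own z axis and vertical below 0.06 rad and ((horizontal distance between full1 and tube below 0.012 m and angle between the z axis of full1 and the z axis of tube, either way round below 0.12 rad and z of full1 in the frame of tube between 0.045 and 0.051 m) or (horizontal distance between full2 and tube below 0.012 m and angle between the z axis of full2 and the z axis of tube, either way round below 0.12 rad and z of full2 in the frame of tube between 0.045 and 0.051 m) or (horizontal distance between full3 and tube below 0.012 m and angle between the z axis of full3 and the z axis of tube, either way round below 0.12 rad and z of full3 in the frame of tube between 0.045 and 0.051 m) or (horizontal distance between half1 and tube below 0.012 m and angle between the z axis of half1 and the z axis of tube, either way round below 0.12 rad and z of half1 in the frame of tube between 0.049 and 0.055 m) or (horizontal distance between half2 and tube below 0.012 m and angle between the z axis of half2 and the z axis of tube, either way round below 0.12 rad and z of half2 in the frame of tube between 0.049 and 0.055 m) or (horizontal distance between half3 and tube below 0.012 m and angle between the z axis of half3 and the z axis of tube, either way round below 0.12 rad and z of half3 in the frame of tube between 0.049 and 0.055 m) or (horizontal distance between half4 and tube below 0.012 m and angle between the z axis of half4 and the z axis of tube, either way round below 0.12 rad and z of half4 in the frame of tube between 0.049 and 0.055 m) or (horizontal distance between half5 and tube below 0.012 m and angle between the z axis of half5 and the z axis of tube, either way round below 0.12 rad and z of half5 in the frame of tube between 0.049 and 0.055 m)) and ((horizontal distance between full1 and tube below 0.012 m and angle between the z axis of full1 and the z axis of tube, either way round below 0.12 rad and z of full1 in the frame of tube below 0.051 m) or (horizontal distance between full1 and tube above 0.065 m and height (world z) of full1 below 0.03 m)) and ((horizontal distance between full2 and tube below 0.012 m and angle between the z axis of full2 and the z axis of tube, either way round below 0.12 rad and z of full2 in the frame of tube below 0.051 m) or (horizontal distance between full2 and tube above 0.065 m and height (world z) of full2 below 0.03 m)) and ((horizontal distance between full3 and tube below 0.012 m and angle between the z axis of full3 and the z axis of tube, either way round below 0.12 rad and z of full3 in the frame of tube below 0.051 m) or (horizontal distance between full3 and tube above 0.065 m and height (world z) of full3 below 0.03 m)) and ((horizontal distance between half1 and tube below 0.012 m and angle between the z axis of half1 and the z axis of tube, either way round below 0.12 rad and z of half1 in the frame of tube below 0.055 m) or (horizontal distance between half1 and tube above 0.065 m and height (world z) of half1 below 0.03 m)) and ((horizontal distance between half2 and tube below 0.012 m and angle between the z axis of half2 and the z axis of tube, either way round below 0.12 rad and z of half2 in the frame of tube below 0.055 m) or (horizontal distance between half2 and tube above 0.065 m and height (world z) of half2 below 0.03 m)) and ((horizontal distance between half3 and tube below 0.012 m and angle between the z axis of half3 and the z axis of tube, either way round below 0.12 rad and z of half3 in the frame of tube below 0.055 m) or (horizontal distance between half3 and tube above 0.065 m and height (world z) of half3 below 0.03 m)) and ((horizontal distance between half4 and tube below 0.012 m and angle between the z axis of half4 and the z axis of tube, either way round below 0.12 rad and z of half4 in the frame of tube below 0.055 m) or (horizontal distance between half4 and tube above 0.065 m and height (world z) of half4 below 0.03 m)) and ((horizontal distance between half5 and tube below 0.012 m and angle between the z axis of half5 and the z axis of tube, either way round below 0.12 rad and z of half5 in the frame of tube below 0.055 m) or (horizontal distance between half5 and tube above 0.065 m and height (world z) of half5 below 0.03 m))), for 0.3 s.
3. the cap is on, the tube still on the green ring (all of step 2 and horizontal distance between cap and tube below 0.008 m and angle between the z axis of cap and the z axis of tube, either way round below 0.12 rad and z of cap in the frame of tube between 0.061 and 0.067 m), for 0.3 s.
At the end, for the whole second after the job is handed in: Tube upright within 12 mm of the red ring's centre; tablets in it flat, the uppermost one's top within 3 mm of the fill line; cap flat on the rim (3 mm in height, 8 mm off axis); other tablets on the counter, over 65 mm from the tube's axis; all at rest (horizontal distance between tube and mark_red below 0.012 m and linear speed of each of tube, cap below 0.02 m/s and angle between tube's own z axis and vertical below 0.06 rad and ((horizontal distance between full1 and tube below 0.012 m and angle between the z axis of full1 and the z axis of tube, either way round below 0.12 rad and z of full1 in the frame of tube between 0.045 and 0.051 m) or (horizontal distance between full2 and tube below 0.012 m and angle between the z axis of full2 and the z axis of tube, either way round below 0.12 rad and z of full2 in the frame of tube between 0.045 and 0.051 m) or (horizontal distance between full3 and tube below 0.012 m and angle between the z axis of full3 and the z axis of tube, either way round below 0.12 rad and z of full3 in the frame of tube between 0.045 and 0.051 m) or (horizontal distance between half1 and tube below 0.012 m and angle between the z axis of half1 and the z axis of tube, either way round below 0.12 rad and z of half1 in the frame of tube between 0.049 and 0.055 m) or (horizontal distance between half2 and tube below 0.012 m and angle between the z axis of half2 and the z axis of tube, either way round below 0.12 rad and z of half2 in the frame of tube between 0.049 and 0.055 m) or (horizontal distance between half3 and tube below 0.012 m and angle between the z axis of half3 and the z axis of tube, either way round below 0.12 rad and z of half3 in the frame of tube between 0.049 and 0.055 m) or (horizontal distance between half4 and tube below 0.012 m and angle between the z axis of half4 and the z axis of tube, either way round below 0.12 rad and z of half4 in the frame of tube between 0.049 and 0.055 m) or (horizontal distance between half5 and tube below 0.012 m and angle between the z axis of half5 and the z axis of tube, either way round below 0.12 rad and z of half5 in the frame of tube between 0.049 and 0.055 m)) and ((horizontal distance between full1 and tube below 0.012 m and angle between the z axis of full1 and the z axis of tube, either way round below 0.12 rad and z of full1 in the frame of tube below 0.051 m) or (horizontal distance between full1 and tube above 0.065 m and height (world z) of full1 below 0.03 m)) and ((horizontal distance between full2 and tube below 0.012 m and angle between the z axis of full2 and the z axis of tube, either way round below 0.12 rad and z of full2 in the frame of tube below 0.051 m) or (horizontal distance between full2 and tube above 0.065 m and height (world z) of full2 below 0.03 m)) and ((horizontal distance between full3 and tube below 0.012 m and angle between the z axis of full3 and the z axis of tube, either way round below 0.12 rad and z of full3 in the frame of tube below 0.051 m) or (horizontal distance between full3 and tube above 0.065 m and height (world z) of full3 below 0.03 m)) and ((horizontal distance between half1 and tube below 0.012 m and angle between the z axis of half1 and the z axis of tube, either way round below 0.12 rad and z of half1 in the frame of tube below 0.055 m) or (horizontal distance between half1 and tube above 0.065 m and height (world z) of half1 below 0.03 m)) and ((horizontal distance between half2 and tube below 0.012 m and angle between the z axis of half2 and the z axis of tube, either way round below 0.12 rad and z of half2 in the frame of tube below 0.055 m) or (horizontal distance between half2 and tube above 0.065 m and height (world z) of half2 below 0.03 m)) and ((horizontal distance between half3 and tube below 0.012 m and angle between the z axis of half3 and the z axis of tube, either way round below 0.12 rad and z of half3 in the frame of tube below 0.055 m) or (horizontal distance between half3 and tube above 0.065 m and height (world z) of half3 below 0.03 m)) and ((horizontal distance between half4 and tube below 0.012 m and angle between the z axis of half4 and the z axis of tube, either way round below 0.12 rad and z of half4 in the frame of tube below 0.055 m) or (horizontal distance between half4 and tube above 0.065 m and height (world z) of half4 below 0.03 m)) and ((horizontal distance between half5 and tube below 0.012 m and angle between the z axis of half5 and the z axis of tube, either way round below 0.12 rad and z of half5 in the frame of tube below 0.055 m) or (horizontal distance between half5 and tube above 0.065 m and height (world z) of half5 below 0.03 m)) and horizontal distance between cap and tube below 0.008 m and angle between the z axis of cap and the z axis of tube, either way round below 0.12 rad and z of cap in the frame of tube between 0.061 and 0.067 m); the robot touches nothing.
It fails at once if the tube is lifted or tipped (its foot's centre more than 10 mm off the counter) (height (world z) of tube above 0.01 m).
It fails at once if the bottle, the cup or the scoop is moved by more than 25 mm (distance of any of bottle, cup, scoop from where it was at the start of the episode above 0.025 m).
Of full1, full2, full3 only 1 to 3 are there at a start; the rules pass over those that are not, and their reading is None.
Of half1, half2, half3, half4, half5 only 4 to 5 are there at a start; the rules pass over those that are not, and their reading is None.
At some moment in a run one of tube, cap, full1, full2, full3, half1, half2, half3, half4, half5 may be knocked a few centimetres aside while the robot is not near it.
Once in a run the grip may slacken for a moment while it holds something.
It also fails if it takes over 210 s, if anything falls off the work surface, if the arm or the gripper's body presses on something with over 40 N, if the wrist force passes 120 N, or if a joint passes its speed limit or range.

## Working session

There is one attempt and no reset: what is moved stays moved. The work goes in short steps, Python scripts to look and compute and a tool call to move; the robot and the scene stay as the last step left them, time stands still between calls to the robot, and variables do not carry over. Pictures are saved under pics/ and viewed, about 12 in all and at most 16, crops included, and the job is handed in when it is done.

Besides the shell and the picture viewer there is one more tool, called after ">>>" as a command line: name --argument value ..., lists and objects as JSON in quotes. move_arm: Moves the arm, as the interface text tells. Its arguments: {"type":"object","properties":{"moves":{"type":"array","items":{"type":"object","properties":{"gripper":{"type":"number"},"x":{"type":"number"},"y":{"type":"number"},"z":{"type":"number"},"roll":{"type":"number"}}}}},"required":["moves"]}

```bash
mkdir -p pics
python3 - <<'E'
from bench import ctrl
import cv2,numpy as np
o=ctrl.get_obs();print(o)
for n in ("top","side","wrist"):
    c=ctrl.camera(n);cv2.imwrite(f"pics/{n}0.png",c["img"][...,::-1])
    print(n,{k:(np.round(v,4).tolist() if k!="img" else 0) for k,v in c.items()})
E
```

```text
{'time_s': 0.0, 'q': array([ 1.13669051e+00,  1.81535190e-01,  1.60800425e+00,  4.21616414e-06,
        1.35376047e+00, -2.06293044e-01]), 'dq': array([-0.00029754, -0.00053625,  0.0017184 , -0.0003148 ,  0.00308731,
       -0.0010048 ]), 'joint_efforts': array([-5.74376845e-04, -4.44876087e+01, -3.51333690e+01, -3.80476822e-04,
        9.01583611e-03, -2.82625797e-05]), 'eef_pos': array([0.12973411, 0.55991867, 0.40378898]), 'eef_rot': array([ 3.81099415e-04,  7.82894419e-01,  6.22154001e-01, -7.63840435e-04]), 'wrist_force': array([ 0.56500166,  0.35572416, -0.22805615]), 'torque': array([-4.48795186e-05, -4.45845980e-02, -2.71358348e-02]), 'opening': 1.0042207340177995}
top {'img': 0, 'fx': 409.6833, 'fy': 409.6833, 'cx': 286.7229, 'cy': 211.7446, 'world_from_camera': [[0.0026, 0.9895, -0.1444, 0.454], [-0.9999, 0.0041, 0.0099, -0.0718], [0.0104, 0.1444, 0.9895, 1.1717], [0.0, 0.0, 0.0, 1.0]]}
side {'img': 0, 'fx': 416.9176, 'fy': 416.9176, 'cx': 278.3117, 'cy': 212.233, 'world_from_camera': [[0.9365, 0.2745, -0.2181, 0.3702], [-0.3505, 0.7149, -0.6051, -0.7669], [-0.0102, 0.6431, 0.7657, 0.93], [0.0, 0.0, 0.0, 1.0]]}
wrist {'img': 0, 'fx': 346.6081, 'fy': 346.6081, 'cx': 283.1218, 'cy': 211.2348, 'tool_from_camera': [[1.0, -0.0006, -0.0007, 0.0006], [-0.0008, -0.9515, -0.3078, -0.0785], [-0.0005, 0.3078, -0.9515, 0.0308], [0.0, 0.0, 0.0, 1.0]]}
```

View pics/top0.png

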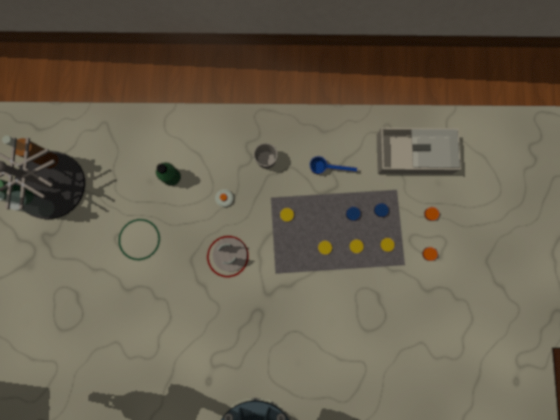

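View pics/side0.png

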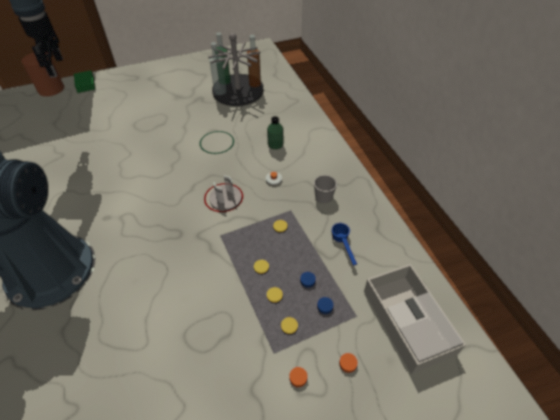

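The top view shows 2 blue tablets at (354,214) and (382,210) and 4 yellow ones at (287,215), (325,248), (357,246) and (387,244). The tube stands on the red ring at (228,256), the green ring is at (139,239) and the cap is at (224,198). Plan: 2 full + 2 half = 48 mm.

```bash
cat > h.py <<'E'
from bench import ctrl
import cv2,numpy as np
from scipy.spatial.transform import Rotation as R
def pose():
    o=ctrl.get_obs();q=o["eef_rot"];T=np.eye(4);T[:3,:3]=R.from_quat([q[1],q[2],q[3],q[0]]).as_matrix();T[:3,3]=o["eef_pos"];return o,T
def shot(n,save=None):
    o,T=pose();c=ctrl.camera(n)
    c["W"]=T@c["tool_from_camera"] if n=="wrist" else c["world_from_camera"]
    if save: cv2.imwrite(f"pics/{save}.png",c["img"][...,::-1])
    return c
def ray(c,p,z):
    p=np.atleast_2d(p).astype(float);d=np.c_[(p[:,0]-c["cx"])/c["fx"],-(p[:,1]-c["cy"])/c["fy"],-np.ones(len(p))]@c["W"][:3,:3].T
    o=c["W"][:3,3];return o+d*((z-o[2])/d[:,2])[:,None]
def proj(c,P):
    q=(np.atleast_2d(P)-c["W"][:3,3])@c["W"][:3,:3];return np.c_[c["cx"]+c["fx"]*q[:,0]/-q[:,2],c["cy"]-c["fy"]*q[:,1]/-q[:,2]]
HS={"yellow":((20,150,60),(34,255,255)),"blue":((105,130,30),(125,255,255)),"green":((50,60,25),(85,255,255)),"red":((0,120,50),(4,255,255)),"orange":((5,150,90),(16,255,255))}
def blobs(c,col,amin=30):
    h=cv2.cvtColor(c["img"],cv2.COLOR_RGB2HSV);m=cv2.inRange(h,*map(np.array,HS[col]))
    if col=="red": m|=cv2.inRange(h,np.array((172,120,50)),np.array((180,255,255)))
    n,l,s,ce=cv2.connectedComponentsWithStats(m)
    return m,[(s[i,4],ce[i],s[i,:4]) for i in range(1,n) if s[i,4]>=amin]
def ring(c,col,z=0):
    # centre of a ring on the counter: circle through its mask's outer pixels, in world
    m,b=blobs(c,col,25);out=[]
    k=cv2.morphologyEx(m,cv2.MORPH_CLOSE,np.ones((7,7)))
    for q in cv2.findContours(k,cv2.RETR_EXTERNAL,cv2.CHAIN_APPROX_NONE)[0]:
        if len(q)<60: continue
        P=ray(c,q[:,0],z)[:,:2];A=np.c_[2*P,np.ones(len(P))];s=np.linalg.lstsq(A,(P**2).sum(1),rcond=None)[0]
        out.append((*s[:2].round(4),round(float(np.sqrt(s[2]+s[:2]@s[:2])),4)))
    return out
def to(x,y,z,yaw=None):
    """tool shift in cm to TCP (x,y,z), and roll in deg so that tool x points at world angle yaw (deg, mod 180)"""
    o,T=pose();d=T[:3,:3].T@(np.array([x,y,z])-T[:3,3])*100;a=np.degrees(np.arctan2(T[1,0],T[0,0]))
    r=None if yaw is None else (-(yaw-a)+90)%180-90
    print("t",round(o["time_s"],2),"at",T[:3,3].round(4),"yaw",round(a,1),"open",round(o["opening"],3),"-> shift",d.round(2),"roll",None if r is None else round(r,1))
E
python3 - <<'E'
from h import *
for n in("top","side"):
    c=shot(n);print(n)
    for k in("green","red"): print(k,ring(c,k))
    for k,z in(("yellow",.006),("blue",.012),("orange",.02)):
        for a,p,b in blobs(c,k): print(k,a,p.round(1),ray(c,p,z)[0,:2].round(4))
to(0,0,0,90)
E
```

```text
top
green [(np.float64(0.6689), np.float64(0.6854), 0.026), (np.float64(0.7342), np.float64(0.2631), 0.0299)]
red []Traceback (most recent call last):
  File "<stdin>", line 6, in <module>
ValueError: too many values to unpack (expected 3)
```

Run:
```python
import cv2
a=cv2.imread("pics/top0.png")[160:300,90:260];b=cv2.imread("pics/side0.png")[110:230,180:320]
cv2.imwrite("pics/z0.png",cv2.resize(a,None,fx=4,fy=4,interpolation=2))
```

```text
(no output)
```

View pics/z0.png

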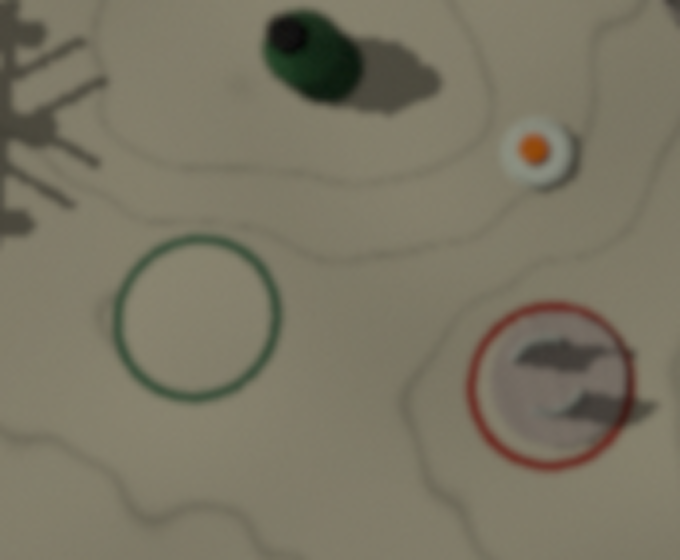

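The crop shows the green ring at zoom px (197,318), the red ring at (551,385) with the steel foot roughly inside it, and two wall arcs. The tube's x axis may be yawed. Next I'll fix the masks and move over the tube for a close view.

```bash
sed -i 's/((50,60,25),(85,255,255)),"red":((0,120,50),(4,255,255))/((50,70,20),(90,255,140)),"red":((0,90,40),(6,255,255))/; s/((172,120,50))/((170,90,40))/' h.py
sed -i 's/if len(q)<60/if len(q)<90/' h.py
python3 - <<'E'
from h import *
for n in("top","side"):
    c=shot(n);print(n); h=cv2.cvtColor(c["img"],cv2.COLOR_RGB2HSV)
    if n=="top": print(h[239,119:123].tolist(),h[256,206:211].tolist(),h[214,354],h[248,325],h[198,224])
    for k in("green","red"): print(k,[tuple(map(float,q)) for q in ring(c,k)])
    for k,z in(("yellow",.006),("blue",.012),("orange",.02)):
        for a,p,b in blobs(c,k,12)[1]: print(k,a,p.round(1),ray(c,p,z)[0,:2].round(4))
to(.47,.22,.42,90)
E
```

```text
top
[[57, 60, 85], [45, 52, 99], [30, 41, 118], [25, 46, 132]] [[9, 93, 115], [5, 143, 107], [6, 129, 111], [13, 76, 121], [21, 54, 128]] [108 187  79] [ 25 237 144] [ 14 233 141]
green []
red [(0.4976, 0.0852, 0.056)]
yellow 151 [286.6 214.4] [ 0.6166 -0.0831]
yellow 152 [356.1 245.8] [ 0.5269 -0.2813]
yellow 154 [387.2 244.4] [ 0.5314 -0.3701]
yellow 151 [324.6 247.2] [ 0.5229 -0.1915]
blue 280 [324.9 165.7] [ 0.7593 -0.1943]
blue 129 [381.  209.6] [ 0.6306 -0.3541]
blue 129 [353.  213.4] [ 0.6193 -0.2731]
orange 1383 [30.8 83.8] [1.0012 0.6744]
orange 1497 [80.4 82.6] [1.0062 0.5289]
orange 1197 [136.1  82.2] [1.0086 0.3645]
orange 683 [188.4  77.2] [1.0256 0.2104]
orange 137 [225.1  80.9] [1.0148 0.1012]
orange 389 [255.7  79.9] [1.0187 0.01  ]
orange 670 [296.7  82.3] [ 1.0119 -0.112 ]
orange 155 [332.3  85.5] [ 1.0028 -0.2181]
orange 33 [236.4  82.3] [1.0107 0.0674]
orange 447 [364.2  86.4] [ 1.0006 -0.3131]
orange 651 [396.9  89.6] [ 0.9912 -0.4106]
orange 277 [419.1  91.8] [ 0.9847 -0.4768]
orange 776 [458.4  92.9] [ 0.9822 -0.594 ]
orange 47 [343.3  87.3] [ 0.9974 -0.2507]
o
[... 295 characters left out ...]
e 148 [431.5 213.4] [ 0.6191 -0.4961]
orange 151 [429.8 253.6] [ 0.5049 -0.4855]
side
green []
red []
yellow 103 [279.8 225.9] [ 0.6199 -0.0853]
yellow 126 [260.9 266.6] [ 0.5262 -0.1939]
yellow 149 [274.4 294.8] [ 0.5305 -0.2838]
yellow 181 [289.  325.4] [ 0.535  -0.3719]
blue 300 [342.3 237.1] [ 0.7639 -0.1873]
blue 160 [307.5 279.3] [ 0.6231 -0.2757]
blue 180 [324.8 305. ] [ 0.6339 -0.3564]
orange 208 [295.2  56.4] [0.991  0.7187]
orange 1152 [370.7 167.8] [0.9621 0.0183]
orange 19 [273.4 174.9] [0.6681 0.0984]
orange 247 [348.  362.5] [ 0.6213 -0.5039]
orange 256 [298.  376.8] [ 0.5076 -0.4936]
t 0.3 at [0.1298 0.5601 0.4044] yaw 76.9 open 1.001 -> shift [-25.45  40.82  -1.55] roll -13.1
```

>>> move_arm --moves '[{"roll": -10.7},{"roll": -2.4},{"x": -3.8,"y": 3.8},{"x": -3.8,"y": 3.8},{"x": -3.8,"y": 3.8}]'

```text
validation failed for argument at $.mo...
```

>>> move_arm --moves '[{"x": -3.8,"y": 3.8},{"x": -3.8,"y": 3.8},{"x": -3.8,"y": 3.8},{"x": -3.8,"y": 3.8},{"x": -3.8,"y": 3.8}]'

```text
validation failed for argument at $.mo...
```

>>> move_arm --moves '[{"x": -3.8,"y": 3.8},{}]'

```text
validation failed for argument at $.mo...
```

Run:
```python
from h import *
to(.47,.215,.404,90)
c=shot("wrist","w1")
for k in("green","red"): print(k,[tuple(map(float,q)) for q in ring(c,k)])
```

```text
t 0.3 at [0.1298 0.5601 0.4044] yaw 76.9 open 1.001 -> shift [-25.93  40.93   0.05] roll -13.1
green [(0.4813, 0.5784, 0.0165), (0.4417, 0.4344, 0.025), (0.3141, 0.198, 0.0169), (0.3289, 0.2672, 0.0441), (0.1548, 0.8357, 0.0337)]
red [(0.0394, 0.8459, 0.0115)]
```

View pics/w1.png

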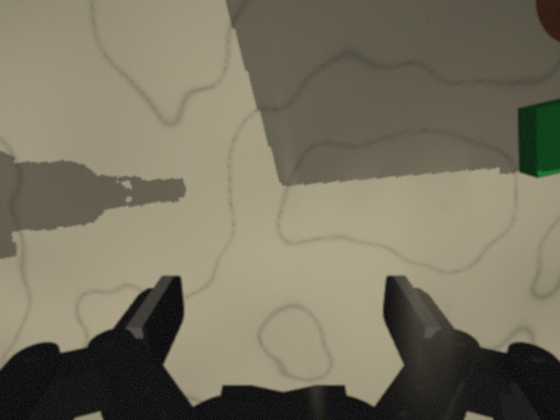

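The moves were refused; probably every key has to be given. The picture shows the start view with the fingers at the bottom, near (160,320) and (410,320).

>>> move_arm --moves '[{"gripper": 100,"x": 0,"y": 0,"z": 0,"roll": -10.7},{"gripper": 100,"x": 0,"y": 0,"z": 0,"roll": -2.4},{"gripper": 100,"x": -3.8,"y": 3.8,"z": 0,"roll": 0},{"gripper": 100,"x": -3.8,"y": 3.8,"z": 0,"roll": 0},{"gripper": 100,"x": -3.8,"y": 3.8,"z": 0,"roll": 0}]'

```text
time_s: 0.98
eef_pos: [0.2447, 0.4451, 0.4048]
eef_rot: [0.0, 0.707, 0.708, 0.0]
wrist_force: [1.1, 0.7, -0.3]
opening: 1.003
```

>>> move_arm --moves '[{"gripper": 100,"x": -3.8,"y": 3.8,"z": 0,"roll": 0},{"gripper": 100,"x": -3.8,"y": 3.8,"z": 0,"roll": 0},{"gripper": 100,"x": -3.8,"y": 3.8,"z": 0,"roll": 0},{"gripper": 100,"x": -3.8,"y": 3.8,"z": 0,"roll": 0},{"gripper": 100,"x": -3.8,"y": 3.8,"z": 0,"roll": 0}]'

```text
time_s: 1.6
eef_pos: [0.4351, 0.255, 0.405]
eef_rot: [0.0, 0.707, 0.707, 0.0]
wrist_force: [0.2, 0.6, -0.3]
opening: 1.003
```

>>> move_arm --moves '[{"gripper": 100,"x": -3.8,"y": 3.8,"z": 0,"roll": 0},{"gripper": 100,"x": 0,"y": 0,"z": 0,"roll": 0},{"gripper": 100,"x": 0,"y": 0,"z": 0,"roll": 0}]'

```text
time_s: 1.98
eef_pos: [0.4719, 0.2185, 0.4045]
eef_rot: [-0.0, 0.707, 0.707, -0.0]
wrist_force: [-1.1, -0.0, -0.6]
opening: 1.001
```

Run:
```python
from h import *
to(.47,.215,.404,90)
c=shot("wrist","w2")
for k in("green","red"): print(k,[tuple(map(float,q)) for q in ring(c,k)])
```

```text
t 1.98 at [0.4719 0.2185 0.4045] yaw 90.0 open 1.001 -> shift [-0.35 -0.19  0.05] roll 0.0
green [(0.7929, -0.0218, 0.0171), (0.7851, 0.1704, 0.0165), (0.755, 0.0504, 0.023), (0.7345, 0.5275, 0.0137), (0.7411, -0.1089, 0.0236), (0.7499, 0.2472, 0.0331), (0.7083, 0.0402, 0.0116)]
red [(0.4986, 0.0838, 0.0568)]
```

View pics/w2.png

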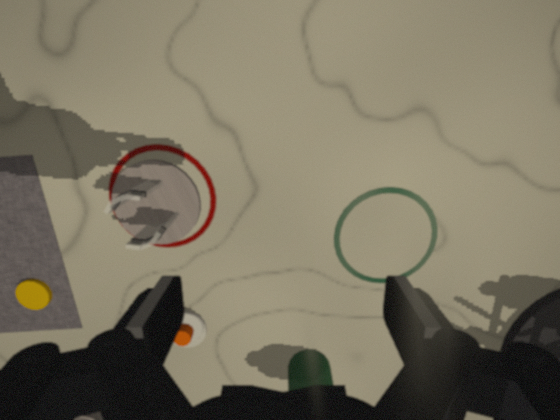

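The wrist view shows the red ring at (163,196), with rim arcs at (125,205) and (145,240) so the tube's x axis is yawed about +30°. The green ring is at (386,235). Moving closer.

>>> move_arm --moves '[{"gripper": 100,"x": -4.4,"y": 0,"z": 3.3,"roll": 0},{"gripper": 100,"x": -4.4,"y": 0,"z": 3.3,"roll": 0},{"gripper": 100,"x": -4.4,"y": 0,"z": 3.3,"roll": 0},{"gripper": 100,"x": 0,"y": 0,"z": 0,"roll": 0},{"gripper": 100,"x": 0,"y": 0,"z": 0,"roll": 0}]'

```text
time_s: 2.65
eef_pos: [0.4722, 0.0875, 0.3063]
eef_rot: [0.0, 0.706, 0.708, 0.0]
wrist_force: [-0.1, -0.1, 0.5]
opening: 1.0
```

```bash
sed -i 's/((50,70,20),(90,255,140))/((50,58,20),(95,255,170))/' h.py
python3 - <<'E'
from h import *
to(.47,.085,.30,30)
c=shot("wrist","w3")
print([tuple(map(float,q)) for q in ring(c,"red")])
cv2.imwrite("pics/w3z.png",cv2.resize(c["img"][60:360,130:430,::-1],None,fx=2,fy=2))
c=shot("top"); m,b=blobs(c,"green",20); cv2.imwrite("pics/gm.png",m)
print([(a,p.round(1)) for a,p,_ in b],[tuple(map(float,q)) for q in ring(c,"green")])
E
```

```text
t 2.65 at [0.4722 0.0875 0.3063] yaw 90.1 open 1.0 -> shift [-0.25 -0.22  0.63] roll 60.1
[(0.4986, 0.0838, 0.057)]
[(np.int32(309), array([168.8, 174.7])), (np.int32(29), array([  1.7, 183.3])), (np.int32(39), array([ 15.4, 187.7])), (np.int32(64), array([ 28.6, 196. ])), (np.int32(32), array([123.6, 249.7])), (np.int32(57), array([158.6, 287.2])), (np.int32(30), array([155.4, 306. ])), (np.int32(37), array([146.2, 323. ])), (np.int32(22), array([249.1, 417.2]))] [(0.137, 0.1936, 0.0577), (0.3869, 0.3166, 0.0726), (0.3729, 0.1873, 0.1305)]
```

View pics/w3z.png

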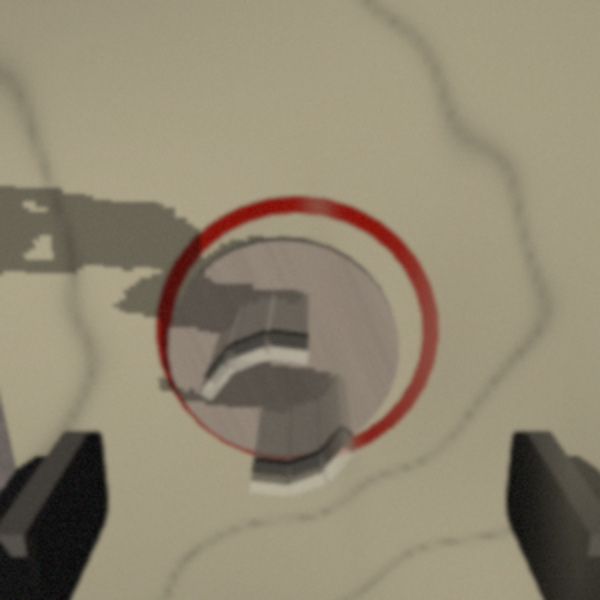

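The wrist view shows rim corners in full-image pixels: arc 1 at (233,257) and (283,237), arc 2 at (255,304) and (305,286). The axis at rim height is therefore about (269.3,271) with yaw about 23°, and the foot's middle is about (271.5,235).

```bash
cat >> h.py <<'E'
def fitc(P):
    s=np.linalg.lstsq(np.c_[2*P,np.ones(len(P))],(P**2).sum(1),rcond=None)[0];return s[:2],np.sqrt(s[2]+s[:2]@s[:2])
def green(c,box):
    x0,y0,x1,y1=box;i=cv2.cvtColor(c["img"],cv2.COLOR_RGB2LAB)[y0:y1,x0:x1,1].astype(int);ys,xs=np.nonzero(i<i.mean()-5)
    P=ray(c,np.c_[xs+x0,ys+y0],0)[:,:2];ce,r=fitc(P)
    k=abs(np.linalg.norm(P-ce,axis=1)-.0565)<.006;ce,r=fitc(P[k]);return ce.round(4),r.round(4),k.sum()
def stored(name,pos,yaw):
    c=ctrl.camera("wrist");T=np.eye(4);a=np.radians(yaw);ca,s=np.cos(a),np.sin(a)
    T[:3,:3]=np.array([[ca,s,0],[s,-ca,0],[0,0,-1]]);T[:3,3]=pos
    c["img"]=cv2.imread(f"pics/{name}.png")[...,::-1].copy();c["W"]=T@c["tool_from_camera"];return c
E
python3 - <<'E'
from h import *
c=stored("w2",[0.4719,0.2185,0.4045],90);print("green",green(c,(325,175,450,295)))
c=shot("top");print("green top",green(c,(110,210,170,268)))
c=stored("w3",[0.4722,0.0875,0.3063],90.1)
print("rim",ray(c,(269.3,271.1),.07),"foot",ray(c,(271.5,235),.008))
P=ray(c,[(233,257),(283,237),(255,304),(305,286)],.07)[:,:2];print(P.mean(0),[np.degrees(np.arctan2(*(P[i+2]-P[i])[::-1])) for i in(0,1)],np.degrees(np.arctan2(*(P[1]-P[0])[::-1]))-90)
E
```

```text
green (array([0.5456, 0.3375]), np.float64(0.0566), np.int64(1330))
green top (array([0.5447, 0.3382]), np.float64(0.0564), np.int64(212))
rim [[0.50186653 0.07913922 0.07      ]] foot [[0.5011224 0.0786371 0.008    ]]
[0.50227765 0.07895503] [np.float64(21.038785322186392), np.float64(22.76871110545126)] 23.443105073488695
```

>>> move_arm --moves '[{"gripper": 100,"x": -0.86,"y": 2.95,"z": 0,"roll": 0},{"gripper": 100,"x": 0,"y": 0,"z": 0,"roll": 10.7},{"gripper": 100,"x": 0,"y": 0,"z": 0,"roll": 10.7},{"gripper": 100,"x": 0,"y": 0,"z": 0,"roll": 10.7},{"gripper": 100,"x": 0,"y": 0,"z": 0,"roll": 10.7}]'

```text
time_s: 3.52
eef_pos: [0.5019, 0.0785, 0.3061]
eef_rot: [0.0, 0.917, 0.398, 0.0]
wrist_force: [-0.1, 0.7, 0.6]
opening: 1.003
```

>>> move_arm --moves '[{"gripper": 100,"x": 0,"y": 0,"z": 0,"roll": 10.7},{"gripper": 100,"x": 0,"y": 0,"z": 0,"roll": 10.7},{"gripper": 100,"x": 0,"y": 0,"z": 0,"roll": 3.4},{"gripper": 100,"x": 0,"y": 0,"z": 2,"roll": 0},{"gripper": 100,"x": 0,"y": 0,"z": 0,"roll": 0}]'

```text
time_s: 4.15
eef_pos: [0.5011, 0.0784, 0.2848]
eef_rot: [-0.0, 0.981, 0.195, -0.001]
wrist_force: [-0.9, -0.2, -0.5]
opening: 1.0
```

Run:
```python
from h import *
to(.5017,.0789,.19,22.5)
c=shot("wrist","w4");print(proj(c,[[.5017,.0789,.07],[.4986,.0838,0]]))
```

```text
t 4.15 at [0.5011 0.0784 0.2848] yaw 22.5 open 1.0 -> shift [ 0.09 -0.01  9.48] roll -0.0
[[283.94452534 243.91571037]
 [282.55884656 200.67854617]]
```

View pics/w4.png

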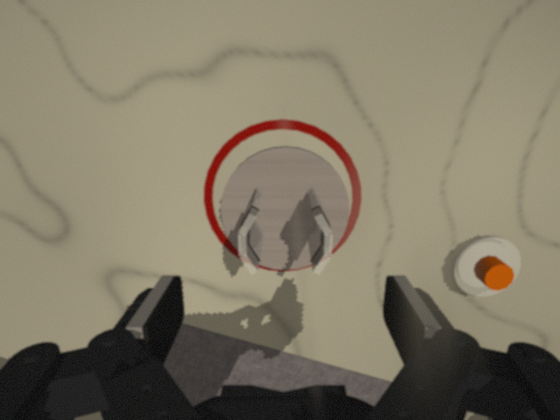

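Alignment confirmed: the arcs are symmetric about (284,244), which matches the prediction. Descending to grip.

>>> move_arm --moves '[{"gripper": 100,"x": 0.1,"y": 0,"z": 4,"roll": 0},{"gripper": 100,"x": 0,"y": 0,"z": 3.5,"roll": 0},{"gripper": 100,"x": 0,"y": 0,"z": 2,"roll": 0},{"gripper": 60,"x": 0,"y": 0,"z": 0,"roll": 0},{"gripper": 0,"x": 0,"y": 0,"z": 0,"roll": 0}]'

```text
time_s: 4.82
eef_pos: [0.5033, 0.0783, 0.1921]
eef_rot: [0.0, 0.981, 0.195, 0.001]
wrist_force: [0.3, -0.3, -1.4]
opening: 0.623
```

>>> move_arm --moves '[{"gripper": 0,"x": 0,"y": 0,"z": 0,"roll": 0},{"gripper": 0,"x": 0,"y": 0,"z": 0,"roll": 0},{"gripper": 0,"x": 0,"y": 0,"z": 0,"roll": 0},{"gripper": 0,"x": 0,"y": 0,"z": 0,"roll": 0},{"gripper": 0,"x": 0,"y": 0,"z": 0,"roll": 0}]'

```text
time_s: 5.45
eef_pos: [0.5034, 0.0783, 0.1921]
eef_rot: [0.0, 0.981, 0.195, 0.001]
wrist_force: [-1.0, 0.6, 7.2]
opening: 0.624
```

Run:
```python
from h import *
to(.5452,.338,.19,0);print(pose()[0]["wrist_force"])
```

```text
t 5.45 at [0.5034 0.0783 0.1921] yaw 22.5 open 0.624 -> shift [ 13.78 -22.41   0.21] roll 22.5
[-0.96313752  0.61404775  7.1598727 ]
```

>>> move_arm --moves '[{"gripper": 0,"x": 0,"y": 0,"z": 0,"roll": 7.5},{"gripper": 0,"x": 0,"y": 0,"z": 0,"roll": 7.5},{"gripper": 0,"x": 0,"y": 0,"z": 0,"roll": 7.5},{"gripper": 0,"x": 0.3,"y": -2,"z": 0,"roll": 0},{"gripper": 0,"x": 0.3,"y": -2,"z": 0,"roll": 0}]'

```text
time_s: 6.08
eef_pos: [0.5098, 0.1177, 0.1922]
eef_rot: [0.001, 1.0, -0.001, 0.001]
wrist_force: [-0.1, -5.6, 6.6]
opening: 0.621
```

>>> move_arm --moves '[{"gripper": 0,"x": 0.3,"y": -2,"z": 0,"roll": 0},{"gripper": 0,"x": 0.3,"y": -2,"z": 0,"roll": 0},{"gripper": 0,"x": 0.3,"y": -2,"z": 0,"roll": 0},{"gripper": 0,"x": 0.3,"y": -2,"z": 0,"roll": 0},{"gripper": 0,"x": 0.3,"y": -2,"z": 0,"roll": 0}]'

```text
time_s: 6.7
eef_pos: [0.5248, 0.2181, 0.1921]
eef_rot: [0.001, 1.0, -0.0, 0.001]
wrist_force: [0.0, -7.0, 6.2]
opening: 0.622
```

>>> move_arm --moves '[{"gripper": 0,"x": 0.3,"y": -2,"z": 0,"roll": 0},{"gripper": 0,"x": 0.3,"y": -2,"z": 0,"roll": 0},{"gripper": 0,"x": 0.3,"y": -2,"z": 0,"roll": 0},{"gripper": 0,"x": 0.3,"y": -2,"z": 0,"roll": 0},{"gripper": 0,"x": 0.3,"y": -2,"z": 0,"roll": 0}]'

```text
time_s: 7.32
eef_pos: [0.5398, 0.318, 0.1921]
eef_rot: [0.001, 1.0, -0.0, 0.001]
wrist_force: [1.1, -7.2, 7.1]
opening: 0.625
```

Run:
```python
from h import *
to(.5452,.338,.19,0);print(pose()[0]["wrist_force"])
```

```text
t 7.33 at [0.5398 0.318  0.1921] yaw -0.0 open 0.625 -> shift [ 0.54 -2.    0.21] roll -0.0
[ 1.05298083 -7.18528849  7.08969255]
```

>>> move_arm --moves '[{"gripper": 0,"x": 0.27,"y": -1,"z": 0,"roll": 0},{"gripper": 0,"x": 0.27,"y": -1,"z": 0,"roll": 0},{"gripper": 0,"x": 0,"y": 0,"z": 0,"roll": 0},{"gripper": 100,"x": 0,"y": 0,"z": 0,"roll": 0},{"gripper": 100,"x": 0,"y": 0,"z": 0,"roll": 0}]'

```text
time_s: 7.95
eef_pos: [0.5441, 0.3381, 0.1905]
eef_rot: [-0.0, 1.0, -0.001, -0.0]
wrist_force: [-0.3, 0.1, -0.3]
opening: 0.989
```

>>> move_arm --moves '[{"gripper": 100,"x": 0,"y": 0,"z": 0,"roll": 0},{"gripper": 100,"x": 0,"y": 0,"z": -5,"roll": 0},{"gripper": 100,"x": 0,"y": 0,"z": -5,"roll": 0},{"gripper": 100,"x": 0,"y": 0,"z": 0,"roll": 0},{"gripper": 100,"x": 0,"y": 0,"z": 0,"roll": 0}]'

```text
time_s: 8.57
eef_pos: [0.544, 0.3381, 0.2903]
eef_rot: [0.0, 1.0, -0.0, -0.0]
wrist_force: [0.0, 0.5, -0.1]
opening: 1.003
```

Run:
```python
from h import *
to(.5452,.338,.19,0)
c=shot("wrist","w5");print(proj(c,[[.5452,.338,.07],[.5452,.338,.008],[.5452,.338,0]]))
i=cv2.cvtColor(c["img"][100:320,180:390],cv2.COLOR_RGB2BGR);cv2.imwrite("pics/w5z.png",cv2.resize(i,None,fx=2.5,fy=2.5))
for n in("top",):
    c=shot(n)
    for k,z in(("yellow",.006),("blue",.012)):
        for a,p,b in blobs(c,k,12)[1]: print(k,a,ray(c,p,z)[0,:2].round(4))
```

```text
t 8.57 at [0.544  0.3381 0.2903] yaw -0.1 open 1.003 -> shift [ 0.12  0.   10.03] roll -0.1
[[284.4194542  240.59394617]
 [284.08439001 209.01588241]
 [284.05177423 205.94201457]]
yellow 151 [ 0.6166 -0.0831]
yellow 150 [ 0.5267 -0.2814]
yellow 153 [ 0.5313 -0.37  ]
yellow 148 [ 0.5229 -0.1915]
blue 276 [ 0.7593 -0.1944]
blue 128 [ 0.6306 -0.354 ]
blue 129 [ 0.6193 -0.2731]
```

View pics/w5z.png

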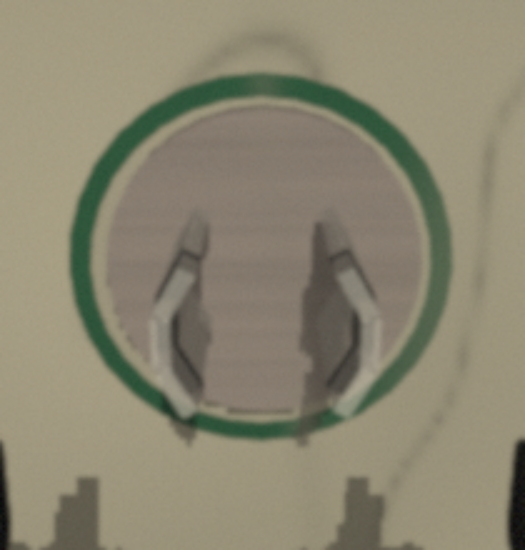

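The crop shows the foot concentric with the green ring, within about 1.5 mm, and the tube's yaw about 0. Now I'll turn the tool to yaw 90 and measure the tube's y against the fingers.

>>> move_arm --moves '[{"gripper": 100,"x": 0,"y": 0,"z": 0,"roll": -10},{"gripper": 100,"x": 0,"y": 0,"z": 0,"roll": -10},{"gripper": 100,"x": 0,"y": 0,"z": 0,"roll": -10},{"gripper": 100,"x": 0,"y": 0,"z": 0,"roll": -10},{"gripper": 100,"x": 0,"y": 0,"z": 0,"roll": -10}]'

```text
time_s: 9.3
eef_pos: [0.5437, 0.338, 0.2885]
eef_rot: [-0.0, 0.905, 0.425, -0.002]
wrist_force: [-0.3, 0.5, -0.2]
opening: 1.002
```

>>> move_arm --moves '[{"gripper": 100,"x": 0,"y": 0,"z": 0,"roll": -10},{"gripper": 100,"x": 0,"y": 0,"z": 0,"roll": -10},{"gripper": 100,"x": 0,"y": 0,"z": 0,"roll": -10},{"gripper": 100,"x": 0,"y": 0,"z": 0,"roll": -10},{"gripper": 100,"x": 0,"y": 0,"z": 0,"roll": 0}]'

```text
time_s: 9.93
eef_pos: [0.5438, 0.338, 0.2889]
eef_rot: [-0.001, 0.708, 0.706, -0.001]
wrist_force: [-0.0, -0.4, -1.0]
opening: 1.003
```

Run:
```python
from h import *
to(.6,-.27,.34,90)
c=shot("wrist","w6");print(proj(c,[[.5453,.338,.07],[.5453,.338,.008],[.5453,.338,0]]))
i=cv2.cvtColor(c["img"][100:320,180:390],cv2.COLOR_RGB2BGR);cv2.imwrite("pics/w6z.png",cv2.resize(i,None,fx=2.5,fy=2.5))
print(green(c,(190,105,380,310)))
```

```text
t 9.93 at [0.5438 0.338  0.2889] yaw 89.9 open 1.003 -> shift [-60.79   5.75  -5.06] roll -0.1
[[282.33891784 242.94863257]
 [282.5789392  210.85894742]
 [282.60227443 207.73914165]]
(array([0.5452, 0.3373]), np.float64(0.0566), np.int64(3309))
```

View pics/w6z.png

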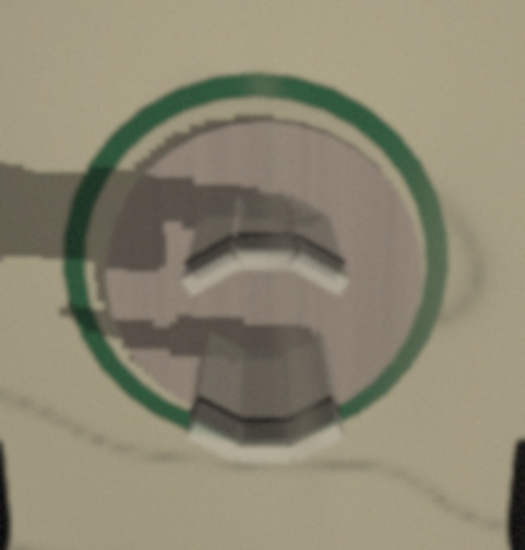

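Rim axis at px (286,240.6), foot at (286,~203). Comparing the two yaws gives a wrist-camera bias of about +1.1 mm in tool x and −1.3 mm in tool y. Corrected, the tube is at (0.5453,0.3395), 3.5 mm from the ring's centre, which is within tolerance. On to the first blue tablet.

>>> move_arm --moves '[{"gripper": 100,"x": -6.0,"y": 0.5,"z": 0,"roll": 0},{"gripper": 100,"x": -6.0,"y": 0.5,"z": 0,"roll": 0},{"gripper": 100,"x": -6.0,"y": 0.5,"z": 0,"roll": 0},{"gripper": 100,"x": -6.0,"y": 0.5,"z": 0,"roll": 0},{"gripper": 100,"x": -6.0,"y": 0.5,"z": 0,"roll": 0}]'

```text
time_s: 10.6
eef_pos: [0.5688, 0.0364, 0.2903]
eef_rot: [-0.0, 0.709, 0.705, -0.0]
wrist_force: [0.6, -1.3, 0.5]
opening: 1.001
```

>>> move_arm --moves '[{"gripper": 100,"x": -6.0,"y": 0.5,"z": 0,"roll": 0},{"gripper": 100,"x": -6.0,"y": 0.5,"z": 0,"roll": 0},{"gripper": 100,"x": -6.0,"y": 0.5,"z": 0,"roll": 0},{"gripper": 100,"x": -6.0,"y": 0.5,"z": 0,"roll": 0},{"gripper": 100,"x": -6.0,"y": 0.5,"z": 0,"roll": 0}]'

```text
time_s: 11.22
eef_pos: [0.5935, -0.2637, 0.2901]
eef_rot: [-0.0, 0.709, 0.705, -0.0]
wrist_force: [0.5, -0.7, -0.2]
opening: 1.002
```

>>> move_arm --moves '[{"gripper": 100,"x": 0,"y": 0,"z": 0,"roll": 0},{"gripper": 100,"x": 0,"y": 0,"z": 0,"roll": 0}]'

```text
time_s: 11.48
eef_pos: [0.5934, -0.2616, 0.2897]
eef_rot: [-0.001, 0.708, 0.706, -0.0]
wrist_force: [-0.0, 0.7, -0.2]
opening: 1.0
```

```bash
cat >> h.py <<'E'
_shot=shot
def shot(n,save=None):
    c=_shot(n,save)
    if n=="wrist":
        _,T=pose();c["W"]=c["W"].copy();c["W"][:3,3]+=T[:3,:3]@[-.0011,.0013,0]
    return c
def tabs(c,top={"yellow":.008,"blue":.016}):
    """tablets: min enclosing ellipse of the upper face by circle fit of the blob's contour cast at mid height"""
    r=[]
    for k,h in top.items():
        m,_=blobs(c,k)
        for q in cv2.findContours(m,cv2.RETR_EXTERNAL,cv2.CHAIN_APPROX_NONE)[0]:
            if cv2.contourArea(q)<100: continue
            M=cv2.moments(q);p=(M["m10"]/M["m00"],M["m01"]/M["m00"])
            P=ray(c,p,h*.7)[0,:2]; ce,rad=fitc(ray(c,cv2.convexHull(q)[:,0],h*.7)[:,:2])
            r.append((k,np.round(p,1),P.round(4),ce.round(4),round(float(rad),4)))
    return r
E
python3 - <<'E'
from h import *
c=shot("wrist","w7")
for t in tabs(c): print(*t)
to(.62,-.274,.2,90)
E
```

```text
yellow [508.3 235. ] [ 0.6182 -0.0846] [ 0.6189 -0.0847] 0.0211
yellow [128.4 125.5] [ 0.5334 -0.3714] [ 0.5338 -0.3714] 0.0204
yellow [252.3 118.3] [ 0.5287 -0.2832] [ 0.5292 -0.2832] 0.0199
yellow [380.3 111.7] [ 0.5245 -0.193 ] [ 0.525 -0.193] 0.02
blue [278.8 386.8] [ 0.7616 -0.266 ] [ 0.7488 -0.2631] 0.0208
blue [373.5 381.2] [ 0.7557 -0.1814] [ 0.7587 -0.1812] 0.025
blue [163.4 254.7] [ 0.6314 -0.3554] [ 0.6326 -0.3552] 0.0212
blue [266.8 242.9] [ 0.6218 -0.2744] [ 0.622  -0.2745] 0.0204
t 11.53 at [ 0.5935 -0.2608  0.2899] yaw 89.9 open 0.999 -> shift [-1.33  2.66  8.99] roll -0.1
```

View pics/w7.png

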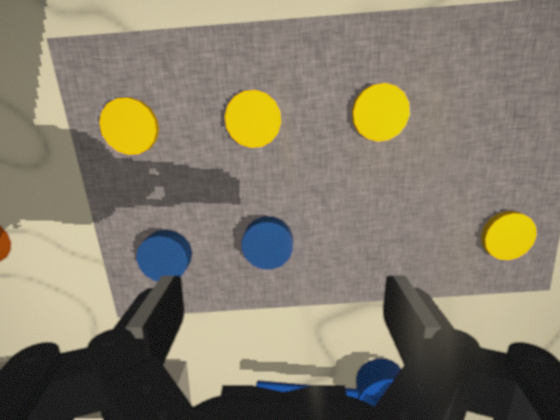

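The view shows blue tablets at (267,243) and (163,255) and four yellow ones. Blue A is at (0.622,-0.2745). Descending on it.

>>> move_arm --moves '[{"gripper": 75,"x": -1.37,"y": 2.85,"z": 0,"roll": 0},{"gripper": 75,"x": 0,"y": 0,"z": 5,"roll": 0},{"gripper": 75,"x": 0,"y": 0,"z": 4,"roll": 0},{"gripper": 75,"x": 0,"y": 0,"z": 2.3,"roll": 0},{"gripper": 75,"x": 0,"y": 0,"z": 0,"roll": 0}]'

```text
time_s: 12.15
eef_pos: [0.6217, -0.2739, 0.1758]
eef_rot: [-0.002, 0.707, 0.707, -0.0]
wrist_force: [-0.1, -0.2, 0.4]
opening: 0.75
```

Run:
```python
from h import *
to(.622,-.2745,.172,90)
```

```text
t 12.15 at [ 0.6217 -0.2739  0.1758] yaw 90.0 open 0.75 -> shift [-0.06  0.03  0.38] roll 0.0
```

>>> move_arm --moves '[{"gripper": 75,"x": -0.06,"y": 0.03,"z": 0.3,"roll": 0},{"gripper": 0,"x": 0,"y": 0,"z": 0,"roll": 0},{"gripper": 0,"x": 0,"y": 0,"z": 0,"roll": 0},{"gripper": 0,"x": 0,"y": 0,"z": 0,"roll": 0},{"gripper": 0,"x": 0,"y": 0,"z": 0,"roll": 0}]'

```text
time_s: 12.78
eef_pos: [0.6234, -0.2767, 0.177]
eef_rot: [0.002, 0.707, 0.707, 0.0]
wrist_force: [0.2, 0.4, 6.7]
opening: 0.44
```

>>> move_arm --moves '[{"gripper": 0,"x": 0,"y": 0,"z": -3,"roll": 0},{"gripper": 0,"x": 0,"y": 0,"z": -5,"roll": 0},{"gripper": 0,"x": 0,"y": 0,"z": -5,"roll": 0},{"gripper": 0,"x": 0,"y": 0,"z": 0,"roll": 0},{"gripper": 0,"x": 0,"y": 0,"z": 0,"roll": 0}]'

```text
time_s: 13.4
eef_pos: [0.6223, -0.276, 0.3047]
eef_rot: [0.0, 0.707, 0.707, 0.0]
wrist_force: [-0.3, 0.4, -0.6]
opening: 0.44
```

Run:
```python
from h import *
o,T=pose();to(.5453,.3395,.305,90)
c=shot("wrist","w8")
m,b=blobs(c,"blue",200)
for a,p,bb in b: print(a,p.round(1),bb)
```

```text
t 13.4 at [ 0.6223 -0.276   0.3047] yaw 89.9 open 0.44 -> shift [ 6.154e+01 -7.760e+00 -3.000e-02] roll -0.1
1948 [184.1 214.3] [158 190  52  50]
4384 [270.6 280.8] [238 233  66  92]
841 [316.1 277.3] [306 240  21  75]
659 [303.8 349.1] [274 341  62  17]
```

View pics/w8.png

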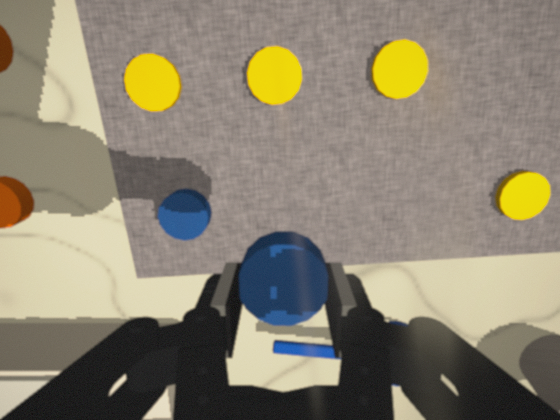

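The tablet is in the jaws at (284,279) and lies flat. Its near lower edge is at row 233 against an expected ~235, so it sits within about 1 mm of the pad centre. Carrying it to the tube.

>>> move_arm --moves '[{"gripper": 0,"x": 5.6,"y": -0.69,"z": 0,"roll": 0},{"gripper": 0,"x": 5.6,"y": -0.69,"z": 0,"roll": 0},{"gripper": 0,"x": 5.6,"y": -0.69,"z": 0,"roll": 0},{"gripper": 0,"x": 5.6,"y": -0.69,"z": 0,"roll": 0},{"gripper": 0,"x": 5.6,"y": -0.69,"z": 0,"roll": 0}]'

```text
time_s: 14.08
eef_pos: [0.5871, 0.0057, 0.3026]
eef_rot: [-0.001, 0.708, 0.707, -0.001]
wrist_force: [0.5, 0.5, -0.1]
opening: 0.441
```

>>> move_arm --moves '[{"gripper": 0,"x": 5.6,"y": -0.69,"z": 0,"roll": 0},{"gripper": 0,"x": 5.6,"y": -0.69,"z": 0,"roll": 0},{"gripper": 0,"x": 5.6,"y": -0.69,"z": 0,"roll": 0},{"gripper": 0,"x": 5.6,"y": -0.69,"z": 0,"roll": 0},{"gripper": 0,"x": 5.6,"y": -0.69,"z": 0,"roll": 0}]'

```text
time_s: 14.7
eef_pos: [0.5529, 0.2855, 0.3025]
eef_rot: [-0.001, 0.707, 0.707, -0.002]
wrist_force: [1.1, 0.3, 0.1]
opening: 0.438
```

>>> move_arm --moves '[{"gripper": 0,"x": 5.6,"y": -0.69,"z": 0,"roll": 0},{"gripper": 0,"x": 0,"y": 0,"z": 0,"roll": 0},{"gripper": 0,"x": 0,"y": 0,"z": 0,"roll": 0},{"gripper": 0,"x": 0,"y": 0,"z": 0,"roll": 0},{"gripper": 0,"x": 0,"y": 0,"z": 0,"roll": 0}]'

```text
time_s: 15.32
eef_pos: [0.5477, 0.3386, 0.3045]
eef_rot: [-0.0, 0.708, 0.706, -0.0]
wrist_force: [0.2, -0.4, -0.3]
opening: 0.44
```

Run:
```python
from h import *
to(.546,.3395,.255,90)
c=shot("wrist","w9")
m,b=blobs(c,"blue",200)
for a,p,bb in b: print(a,p.round(1),bb)
print(proj(c,[[.5453,.3395,.008],[.5453,.3395,.07],[.5453-.048,.3395,.008]]))
```

```text
t 15.32 at [0.5477 0.3386 0.3045] yaw 89.8 open 0.44 -> shift [ 0.09 -0.17  4.95] roll -0.2
4072 [269.7 280.9] [238 233  63  91]
438 [315.7 275.6] [308 242  18  65]
[[284.88549348 197.86009603]
 [285.36989408 224.70166926]
 [284.85026598 136.46655545]]
```

View pics/w9.png

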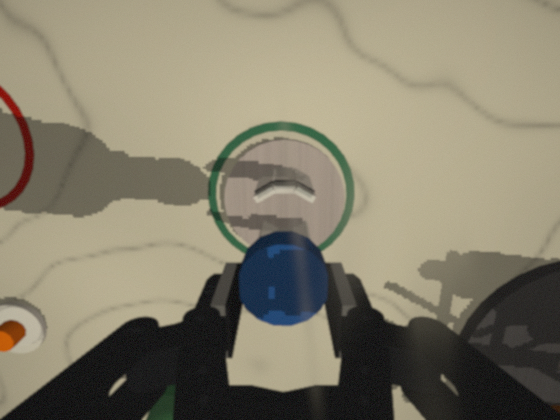

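The tablet (centre column 284) lines up with the tube (285). That was view 12, so I'll rely on numbers from here. Lowering.

>>> move_arm --moves '[{"gripper": 0,"x": 0.09,"y": -0.17,"z": 2,"roll": -0.2},{"gripper": 0,"x": 0,"y": 0,"z": 3,"roll": 0},{"gripper": 0,"x": 0,"y": 0,"z": 1.5,"roll": 0},{"gripper": 0,"x": 0,"y": 0,"z": 1,"roll": 0},{"gripper": 0,"x": 0,"y": 0,"z": 0,"roll": 0}]'

```text
time_s: 16.0
eef_pos: [0.5454, 0.3403, 0.2283]
eef_rot: [-0.0, 0.706, 0.708, -0.001]
wrist_force: [2.0, -0.3, -2.4]
opening: 0.44
```

Run:
```python
from h import *
to(.546,.3395,.187,90);print(pose()[0]["wrist_force"],pose()[0]["torque"])
```

```text
t 16.0 at [0.5454 0.3403 0.2283] yaw 90.1 open 0.44 -> shift [-0.08  0.07  4.13] roll 0.1
[ 2.04942748 -0.26893073 -2.39047521] [-0.04819345 -0.35435841  0.01768112]
```

>>> move_arm --moves '[{"gripper": 0,"x": -0.05,"y": 0.05,"z": 1.2,"roll": 0},{"gripper": 0,"x": 0,"y": 0,"z": 1.2,"roll": 0},{"gripper": 0,"x": 0,"y": 0,"z": 1.0,"roll": 0},{"gripper": 0,"x": 0,"y": 0,"z": 0.6,"roll": 0},{"gripper": 0,"x": 0,"y": 0,"z": 0,"roll": 0}]'

```text
time_s: 16.62
eef_pos: [0.5457, 0.3403, 0.1889]
eef_rot: [-0.0, 0.706, 0.708, -0.001]
wrist_force: [-0.5, -0.8, 0.1]
opening: 0.441
```

Run:
```python
from h import *
to(.546,.3395,.187,90);print(pose()[0]["wrist_force"],pose()[0]["torque"])
```

```text
t 16.62 at [0.5457 0.3403 0.1889] yaw 90.1 open 0.441 -> shift [-0.08  0.03  0.19] roll 0.1
[-0.47900473 -0.80206601  0.08710334] [-0.02776516 -0.0150422  -0.02069526]
```

>>> move_arm --moves '[{"gripper": 0,"x": 0,"y": 0,"z": 0.25,"roll": 0},{"gripper": 62,"x": 0,"y": 0,"z": 0,"roll": 0},{"gripper": 62,"x": 0,"y": 0,"z": 0,"roll": 0},{"gripper": 62,"x": 0,"y": 0,"z": -3,"roll": 0},{"gripper": 62,"x": 0,"y": 0,"z": -4,"roll": 0}]'

```text
time_s: 17.25
eef_pos: [0.5455, 0.3401, 0.2568]
eef_rot: [-0.001, 0.706, 0.708, -0.001]
wrist_force: [0.2, -0.3, 0.4]
opening: 0.619
```

>>> move_arm --moves '[{"gripper": 75,"x": 0,"y": 0,"z": -4,"roll": 0},{"gripper": 75,"x": 0,"y": 0,"z": 0,"roll": 0},{"gripper": 75,"x": 0,"y": 0,"z": 0,"roll": 0}]'

```text
time_s: 17.62
eef_pos: [0.5458, 0.3402, 0.2969]
eef_rot: [-0.0, 0.706, 0.708, -0.0]
wrist_force: [-0.3, -0.6, 0.2]
opening: 0.749
```

Run:
```python
from h import *
to(.632,-.3553,.295,90)
c=shot("wrist","w10")
m,b=blobs(c,"blue",200)
for a,p,bb in b: print(a,p.round(1),bb,ray(c,p,.02)[0])
print(green(c,(190,105,380,310)),proj(c,[[.5453,.3395,.024],[.5453,.3395,.07]]))
i=cv2.cvtColor(c["img"][60:320,160:410],cv2.COLOR_RGB2BGR);cv2.imwrite("pics/w10z.png",cv2.resize(i,None,fx=2.2,fy=2.2))
c=shot("top")
for k,z in(("yellow",.006),("blue",.012),("orange",.02)):
    for a,p,b in blobs(c,k,12)[1]:
        if p[1]>150: print(k,a,ray(c,p,z)[0,:2].round(4))
```

```text
t 17.62 at [0.5458 0.3402 0.2969] yaw 90.1 open 0.749 -> shift [-69.57   8.44   0.2 ] roll 0.1
776 [274.9 211.1] [258 196  32  32] [0.54821112 0.33369135 0.02      ]
(array([0.5466, 0.3362]), np.float64(0.0566), np.int64(3265)) [[282.71634195 209.05528317]
 [282.64688123 231.93646048]]
yellow 151 [ 0.6166 -0.0831]
yellow 150 [ 0.5267 -0.2814]
yellow 153 [ 0.5314 -0.3702]
yellow 151 [ 0.5229 -0.1915]
blue 276 [ 0.7593 -0.1944]
blue 128 [ 0.6306 -0.354 ]
blue 91 [0.5403 0.3417]
orange 48 [0.7953 0.688 ]
orange 30 [0.6649 0.0981]
orange 147 [ 0.619 -0.496]
orange 149 [ 0.5051 -0.4855]
```

View pics/w10z.png

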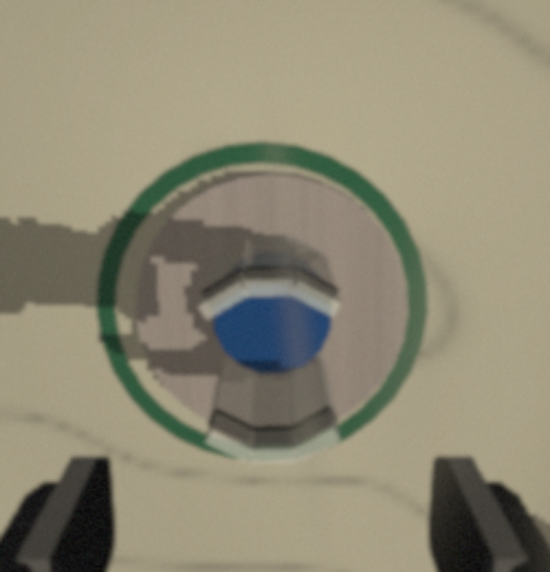

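The tablet lies flat at the bottom of the tube, at zoom (272,320) inside the arcs. Next, blue B.

>>> move_arm --moves '[{"gripper": 75,"x": -5.7,"y": 0.5,"z": 0,"roll": 0},{"gripper": 75,"x": -5.7,"y": 0.5,"z": 0,"roll": 0},{"gripper": 75,"x": -5.7,"y": 0.5,"z": 0,"roll": 0},{"gripper": 75,"x": -5.7,"y": 0.5,"z": 0,"roll": 0},{"gripper": 75,"x": -5.7,"y": 0.5,"z": 0,"roll": 0}]'

```text
time_s: 18.35
eef_pos: [0.5712, 0.0536, 0.2958]
eef_rot: [-0.001, 0.706, 0.708, -0.001]
wrist_force: [0.0, 0.2, 0.2]
opening: 0.751
```

>>> move_arm --moves '[{"gripper": 75,"x": -5.7,"y": 0.5,"z": 0,"roll": 0},{"gripper": 75,"x": -5.7,"y": 0.5,"z": 0,"roll": 0},{"gripper": 75,"x": -5.7,"y": 0.5,"z": 0,"roll": 0},{"gripper": 75,"x": -5.7,"y": 0.5,"z": 0,"roll": 0},{"gripper": 75,"x": -5.7,"y": 0.5,"z": 0,"roll": 0}]'

```text
time_s: 18.98
eef_pos: [0.597, -0.2312, 0.2955]
eef_rot: [-0.001, 0.706, 0.708, -0.0]
wrist_force: [-0.3, -0.2, -0.7]
opening: 0.75
```

>>> move_arm --moves '[{"gripper": 75,"x": -5.7,"y": 0.5,"z": 0,"roll": 0},{"gripper": 75,"x": -5.7,"y": 0.5,"z": 0,"roll": 0},{"gripper": 75,"x": 0,"y": 0,"z": 0,"roll": 0},{"gripper": 75,"x": 0,"y": 0,"z": 0,"roll": 0},{"gripper": 75,"x": 0,"y": 0,"z": 0,"roll": 0}]'

```text
time_s: 19.6
eef_pos: [0.6078, -0.3419, 0.2964]
eef_rot: [-0.001, 0.706, 0.709, 0.0]
wrist_force: [0.3, 0.3, -1.1]
opening: 0.752
```

Run:
```python
from h import *
c=shot("wrist","w11")
for t in tabs(c): print(*t)
to(.632,-.3553,.173,90)
```

```text
yellow [242.  103.3] [ 0.5334 -0.3717] [ 0.5338 -0.3717] 0.0199
yellow [366.5  96.9] [ 0.5286 -0.2829] [ 0.5291 -0.2829] 0.0199
yellow [493.4  91.3] [ 0.5244 -0.1931] [ 0.5249 -0.1929] 0.0203
blue [359.4 368.5] [ 0.7617 -0.2722] [ 0.7624 -0.2723] 0.0097
blue [265.3 235.3] [ 0.6327 -0.3559] [ 0.6332 -0.3558] 0.0203
t 19.65 at [ 0.608  -0.3419  0.2968] yaw 90.2 open 0.752 -> shift [-1.36  2.41 12.37] roll 0.2
```

>>> move_arm --moves '[{"gripper": 75,"x": -1.4,"y": 2.5,"z": 0,"roll": 0.2},{"gripper": 75,"x": 0,"y": 0,"z": 5,"roll": 0},{"gripper": 75,"x": 0,"y": 0,"z": 5,"roll": 0},{"gripper": 75,"x": 0,"y": 0,"z": 2.2,"roll": 0},{"gripper": 75,"x": 0,"y": 0,"z": 0,"roll": 0}]'

```text
time_s: 20.27
eef_pos: [0.6325, -0.3563, 0.1736]
eef_rot: [-0.002, 0.707, 0.707, -0.0]
wrist_force: [0.0, -0.4, -0.4]
opening: 0.749
```

>>> move_arm --moves '[{"gripper": 75,"x": 0,"y": 0,"z": 0.1,"roll": 0},{"gripper": 0,"x": 0,"y": 0,"z": 0,"roll": 0},{"gripper": 0,"x": 0,"y": 0,"z": 0,"roll": 0},{"gripper": 0,"x": 0,"y": 0,"z": 0,"roll": 0},{"gripper": 0,"x": 0,"y": 0,"z": 0,"roll": 0}]'

```text
time_s: 20.9
eef_pos: [0.6338, -0.3582, 0.1771]
eef_rot: [0.002, 0.707, 0.707, 0.0]
wrist_force: [-0.9, 1.4, 6.2]
opening: 0.436
```

>>> move_arm --moves '[{"gripper": 0,"x": 0,"y": 0,"z": -3,"roll": 0},{"gripper": 0,"x": 0,"y": 0,"z": -5,"roll": 0},{"gripper": 0,"x": 0,"y": 0,"z": -5,"roll": 0},{"gripper": 0,"x": 0,"y": 0,"z": 0,"roll": 0},{"gripper": 0,"x": 0,"y": 0,"z": 0,"roll": 0}]'

```text
time_s: 21.52
eef_pos: [0.6326, -0.3574, 0.3044]
eef_rot: [0.0, 0.707, 0.707, 0.0]
wrist_force: [0.2, 1.0, -0.5]
opening: 0.437
```

Run:
```python
from h import *
to(.546,.3395,.305,90)
c=shot("wrist","w12")
for a,p,bb in blobs(c,"blue",200)[1]: print(a,p.round(1),bb)
```

```text
t 21.52 at [ 0.6326 -0.3574  0.3044] yaw 89.9 open 0.437 -> shift [69.68 -8.73 -0.07] roll -0.1
4329 [270.4 281.6] [238 233  66  93]
717 [315.9 277.5] [307 242  19  74]
1996 [502.1 344. ] [467 314  62  60]
```

>>> move_arm --moves '[{"gripper": 0,"x": 5.8,"y": -0.73,"z": 0,"roll": 0},{"gripper": 0,"x": 5.8,"y": -0.73,"z": 0,"roll": 0},{"gripper": 0,"x": 5.8,"y": -0.73,"z": 0,"roll": 0},{"gripper": 0,"x": 5.8,"y": -0.73,"z": 0,"roll": 0},{"gripper": 0,"x": 5.8,"y": -0.73,"z": 0,"roll": 0}]'

```text
time_s: 22.2
eef_pos: [0.5954, -0.0655, 0.3021]
eef_rot: [-0.002, 0.708, 0.707, -0.001]
wrist_force: [-0.0, 0.9, -0.8]
opening: 0.437
```

>>> move_arm --moves '[{"gripper": 0,"x": 5.8,"y": -0.73,"z": 0,"roll": 0},{"gripper": 0,"x": 5.8,"y": -0.73,"z": 0,"roll": 0},{"gripper": 0,"x": 5.8,"y": -0.73,"z": 0,"roll": 0},{"gripper": 0,"x": 5.8,"y": -0.73,"z": 0,"roll": 0},{"gripper": 0,"x": 5.8,"y": -0.73,"z": 0,"roll": 0}]'

```text
time_s: 22.82
eef_pos: [0.5592, 0.2243, 0.3022]
eef_rot: [-0.001, 0.707, 0.707, -0.001]
wrist_force: [0.8, 0.3, -1.2]
opening: 0.434
```

>>> move_arm --moves '[{"gripper": 0,"x": 5.8,"y": -0.73,"z": 0,"roll": 0},{"gripper": 0,"x": 5.8,"y": -0.73,"z": 0,"roll": 0},{"gripper": 0,"x": 0,"y": 0,"z": 0,"roll": 0},{"gripper": 0,"x": 0,"y": 0,"z": 0,"roll": 0},{"gripper": 0,"x": 0,"y": 0,"z": 0,"roll": 0}]'

```text
time_s: 23.45
eef_pos: [0.546, 0.3372, 0.3033]
eef_rot: [-0.0, 0.708, 0.706, -0.001]
wrist_force: [-0.7, -0.9, -0.5]
opening: 0.439
```

```bash
cat >> h.py <<'E'
def held(c,cols=("blue",)):
    for k in cols:
        for a,p,bb in blobs(c,k,200)[1]: print("held?",k,a,p.round(1),bb.tolist())
def tube(c):
    """where the white rim shows up, near the expected axis: bright low-saturation blobs"""
    h=cv2.cvtColor(c["img"],cv2.COLOR_RGB2HSV);p=proj(c,[[.5453,.3395,.07]])[0];x,y=p.astype(int)
    m=np.zeros(h.shape[:2],np.uint8);x0,y0=max(x-60,0),max(y-60,0);m[y0:y+60,x0:x+60]=((h[y0:y+60,x0:x+60,1]<45)&(h[y0:y+60,x0:x+60,2]>165))*255
    n,l,s,ce=cv2.connectedComponentsWithStats(m);print("rim expected",p.round(1),[(s[i].tolist(),ce[i].round(1).tolist()) for i in range(1,n) if s[i,4]>60])
E
python3 - <<'E'
from h import *
to(.5457,.34,.255,90)
c=shot("wrist","w13");held(c);tube(c);print("green",green(c,(190,105,380,232)))
E
```

```text
t 23.45 at [0.546  0.3372 0.3033] yaw 89.9 open 0.439 -> shift [ 0.28 -0.03  4.83] roll -0.1
held? blue 631 [277.5 208.6] [263, 193, 27, 32]
held? blue 244 [304.6 206.8] [299, 195, 14, 26]
held? blue 4132 [270.  281.4] [238, 233, 64, 92]
held? blue 487 [315.7 276. ] [308, 243, 17, 67]
rim expected [287.8 228.3] [([258, 187, 28, 14, 76], [270.5, 192.9]), ([297, 189, 23, 13, 78], [310.7, 194.8])]
green (array([0.5462, 0.3362]), np.float64(0.0564), np.int64(2564))
```

>>> move_arm --moves '[{"gripper": 0,"x": 0.28,"y": -0.03,"z": 2,"roll": 0},{"gripper": 0,"x": 0,"y": 0,"z": 2.6,"roll": 0},{"gripper": 0,"x": 0,"y": 0,"z": 1,"roll": 0},{"gripper": 0,"x": 0,"y": 0,"z": 1.2,"roll": 0},{"gripper": 0,"x": 0,"y": 0,"z": 0,"roll": 0}]'

```text
time_s: 24.12
eef_pos: [0.5453, 0.3412, 0.2352]
eef_rot: [-0.0, 0.708, 0.707, -0.001]
wrist_force: [-0.0, -0.3, -1.0]
opening: 0.437
```

>>> move_arm --moves '[{"gripper": 0,"x": 0,"y": 0,"z": 1.2,"roll": 0},{"gripper": 0,"x": 0,"y": 0,"z": 1.2,"roll": 0},{"gripper": 0,"x": 0,"y": 0,"z": 0.6,"roll": 0},{"gripper": 0,"x": 0,"y": 0,"z": 0.2,"roll": 0},{"gripper": 0,"x": 0,"y": 0,"z": 0,"roll": 0}]'

```text
time_s: 24.75
eef_pos: [0.5456, 0.3415, 0.2042]
eef_rot: [0.0, 0.707, 0.707, 0.0]
wrist_force: [0.4, 1.0, -0.4]
opening: 0.441
```

Run:
```python
from h import *
to(.5457,.34,.202,90);print(pose()[0]["wrist_force"],pose()[0]["torque"])
```

```text
t 24.75 at [0.5456 0.3415 0.2042] yaw 89.9 open 0.441 -> shift [-0.15  0.01  0.22] roll -0.1
[ 0.37530885  0.98899791 -0.40495982] [ 0.03246041 -0.02198643 -0.03511918]
```

Inserted with no contact forces. Releasing, and going to the yellow at (0.5248,-0.193).

>>> move_arm --moves '[{"gripper": 0,"x": -0.1,"y": 0,"z": 0.2,"roll": 0},{"gripper": 62,"x": 0,"y": 0,"z": 0,"roll": 0},{"gripper": 62,"x": 0,"y": 0,"z": 0,"roll": 0},{"gripper": 62,"x": 0,"y": 0,"z": -3,"roll": 0},{"gripper": 62,"x": 0,"y": 0,"z": -3,"roll": 0}]'

```text
time_s: 25.38
eef_pos: [0.5454, 0.3403, 0.2626]
eef_rot: [-0.0, 0.707, 0.707, -0.0]
wrist_force: [0.4, 0.1, 0.2]
opening: 0.619
```

>>> move_arm --moves '[{"gripper": 75,"x": 0,"y": 0,"z": -3.3,"roll": 0},{"gripper": 75,"x": 0,"y": 0,"z": 0,"roll": 0},{"gripper": 75,"x": 0,"y": 0,"z": 0,"roll": 0}]'

```text
time_s: 25.75
eef_pos: [0.5453, 0.3403, 0.2947]
eef_rot: [-0.0, 0.707, 0.707, -0.0]
wrist_force: [-0.6, -0.4, -0.7]
opening: 0.747
```

Run:
```python
from h import *
to(.505,-.18,.295,90)
c=shot("wrist","w14");held(c);tube(c)
print("tablet top expected",proj(c,[[.5453,.3395,.04]]))
```

```text
t 25.75 at [0.5453 0.3403 0.2947] yaw 89.9 open 0.747 -> shift [-5.203e+01 -3.980e+00 -2.000e-02] roll -0.1
held? blue 1224 [274.2 219.3] [256, 198, 36, 45]
held? blue 220 [305.4 216.3] [300, 203, 11, 30]
rim expected [282.6 234.2] [([267, 266, 40, 8, 101], [285.8, 270.8])]
tablet top expected [[282.61903236 217.97808785]]
```

>>> move_arm --moves '[{"gripper": 75,"x": -5.8,"y": -0.44,"z": 0,"roll": 0},{"gripper": 75,"x": -5.8,"y": -0.44,"z": 0,"roll": 0},{"gripper": 75,"x": -5.8,"y": -0.44,"z": 0,"roll": 0},{"gripper": 75,"x": -5.8,"y": -0.44,"z": 0,"roll": 0},{"gripper": 75,"x": -5.8,"y": -0.44,"z": 0,"roll": 0}]'

```text
time_s: 26.42
eef_pos: [0.5224, 0.0488, 0.2939]
eef_rot: [-0.001, 0.707, 0.707, -0.001]
wrist_force: [0.6, -0.4, -0.3]
opening: 0.747
```

>>> move_arm --moves '[{"gripper": 75,"x": -5.8,"y": -0.44,"z": 0,"roll": 0},{"gripper": 75,"x": -5.8,"y": -0.44,"z": 0,"roll": 0},{"gripper": 75,"x": -5.8,"y": -0.44,"z": 0,"roll": 0},{"gripper": 75,"x": -5.8,"y": -0.44,"z": 0,"roll": 0},{"gripper": 75,"x": 0,"y": 0,"z": 0,"roll": 0}]'

```text
time_s: 27.05
eef_pos: [0.5047, -0.1851, 0.2941]
eef_rot: [-0.0, 0.709, 0.705, -0.0]
wrist_force: [0.1, 0.1, -0.9]
opening: 0.747
```

>>> move_arm --moves '[{"gripper": 75,"x": 0,"y": 0,"z": 0,"roll": 0},{"gripper": 75,"x": 0,"y": 0,"z": 0,"roll": 0}]'

```text
time_s: 27.3
eef_pos: [0.5054, -0.18, 0.2945]
eef_rot: [-0.001, 0.707, 0.707, -0.0]
wrist_force: [0.4, -0.3, 0.2]
opening: 0.747
```

Run:
```python
from h import *
c=shot("wrist","w15")
for t in tabs(c): print(*t)
to(.5248,-.193,.171,90)
```

```text
yellow [ 44.9 236.9] [ 0.5332 -0.3708] [ 0.5337 -0.371 ] 0.0212
yellow [154.3 231.7] [ 0.5287 -0.2828] [ 0.5291 -0.2828] 0.0206
yellow [266.8 227.1] [ 0.5247 -0.1931] [ 0.5251 -0.193 ] 0.0202
t 27.35 at [ 0.5055 -0.18    0.2947] yaw 90.1 open 0.753 -> shift [-1.31  1.94 12.37] roll 0.1
```

>>> move_arm --moves '[{"gripper": 75,"x": -1.3,"y": 1.95,"z": 0,"roll": 0},{"gripper": 75,"x": 0,"y": 0,"z": 5,"roll": 0},{"gripper": 75,"x": 0,"y": 0,"z": 5,"roll": 0},{"gripper": 75,"x": 0,"y": 0,"z": 2.5,"roll": 0},{"gripper": 75,"x": 0,"y": 0,"z": 0,"roll": 0}]'

```text
time_s: 27.98
eef_pos: [0.5253, -0.1932, 0.1694]
eef_rot: [-0.0, 0.707, 0.708, -0.0]
wrist_force: [-0.5, 0.5, 0.2]
opening: 0.753
```

>>> move_arm --moves '[{"gripper": 60,"x": 0,"y": 0,"z": 0,"roll": 0},{"gripper": 0,"x": 0,"y": 0,"z": 0,"roll": 0},{"gripper": 0,"x": 0,"y": 0,"z": 0,"roll": 0},{"gripper": 0,"x": 0,"y": 0,"z": 0,"roll": 0},{"gripper": 0,"x": 0,"y": 0,"z": 0,"roll": 0}]'

```text
time_s: 28.6
eef_pos: [0.5261, -0.1943, 0.1724]
eef_rot: [0.002, 0.707, 0.707, 0.001]
wrist_force: [-0.7, 1.7, 12.5]
opening: 0.435
```

Run:
```python
from h import *
to(.5248,-.193,.171,90);c=shot("wrist");held(c,("yellow",))
```

```text
t 28.6 at [ 0.5261 -0.1943  0.1724] yaw 90.0 open 0.435 -> shift [ 0.13 -0.13  0.14] roll -0.0
held? yellow 6100 [283.  278.2] [239, 235, 89, 87]
held? yellow 6316 [ 85.7 284.8] [37, 243, 98, 85]
```

>>> move_arm --moves '[{"gripper": 0,"x": 0,"y": 0,"z": -3,"roll": 0},{"gripper": 0,"x": 0,"y": 0,"z": -5,"roll": 0},{"gripper": 0,"x": 0,"y": 0,"z": -5,"roll": 0},{"gripper": 0,"x": 0,"y": 0,"z": 0,"roll": 0},{"gripper": 0,"x": 0,"y": 0,"z": 0,"roll": 0}]'

```text
time_s: 29.28
eef_pos: [0.5248, -0.194, 0.3001]
eef_rot: [0.0, 0.707, 0.707, 0.0]
wrist_force: [0.4, -0.2, -0.6]
opening: 0.431
```

Run:
```python
from h import *
to(.5457,.34,.3,90);c=shot("wrist","w16");held(c,("yellow",))
```

```text
t 29.27 at [ 0.5248 -0.194   0.3001] yaw 90.0 open 0.431 -> shift [5.34e+01 2.08e+00 1.00e-02] roll -0.0
held? yellow 1971 [172.  206.1] [146, 182, 53, 49]
held? yellow 2043 [ 62.3 211.5] [36, 188, 54, 49]
held? yellow 6048 [283.1 278.4] [239, 235, 89, 87]
held? yellow 1467 [408.  303.3] [386, 283, 47, 43]
```

>>> move_arm --moves '[{"gripper": 0,"x": 5.35,"y": 0.21,"z": 0,"roll": 0},{"gripper": 0,"x": 5.35,"y": 0.21,"z": 0,"roll": 0},{"gripper": 0,"x": 5.35,"y": 0.21,"z": 0,"roll": 0},{"gripper": 0,"x": 5.35,"y": 0.21,"z": 0,"roll": 0},{"gripper": 0,"x": 5.35,"y": 0.21,"z": 0,"roll": 0}]'

```text
time_s: 29.95
eef_pos: [0.5348, 0.0747, 0.2983]
eef_rot: [-0.001, 0.707, 0.707, -0.001]
wrist_force: [0.6, 0.2, -0.9]
opening: 0.434
```

>>> move_arm --moves '[{"gripper": 0,"x": 5.35,"y": 0.21,"z": 0,"roll": 0},{"gripper": 0,"x": 5.35,"y": 0.21,"z": 0,"roll": 0},{"gripper": 0,"x": 5.35,"y": 0.21,"z": 0,"roll": 0},{"gripper": 0,"x": 5.35,"y": 0.21,"z": 0,"roll": 0},{"gripper": 0,"x": 5.35,"y": 0.21,"z": 0,"roll": 0}]'

```text
time_s: 30.58
eef_pos: [0.5456, 0.342, 0.2978]
eef_rot: [-0.001, 0.707, 0.707, -0.002]
wrist_force: [-0.2, -0.2, 0.0]
opening: 0.431
```

>>> move_arm --moves '[{"gripper": 0,"x": 0,"y": 0,"z": 0,"roll": 0},{"gripper": 0,"x": 0,"y": 0,"z": 0,"roll": 0},{"gripper": 0,"x": 0,"y": 0,"z": 0,"roll": 0}]'

```text
time_s: 30.95
eef_pos: [0.5464, 0.3392, 0.2992]
eef_rot: [-0.0, 0.708, 0.706, -0.001]
wrist_force: [-0.0, -0.4, 0.6]
opening: 0.434
```

Run:
```python
from h import *
to(.5458,.34,.2124,90)
c=shot("wrist","w17");held(c,("yellow","blue"));tube(c);print("green",green(c,(190,105,380,232)))
```

```text
t 30.95 at [0.5464 0.3392 0.2992] yaw 89.9 open 0.434 -> shift [ 0.09 -0.05  8.68] roll -0.1
held? yellow 5961 [283.1 278.2] [240, 235, 88, 86]
held? blue 1049 [274.7 214.6] [258, 194, 33, 41]
held? blue 296 [305.6 212.9] [299, 198, 14, 34]
rim expected [284.6 230.1] []
green (array([0.5462, 0.3362]), np.float64(0.0565), np.int64(2584))
```

>>> move_arm --moves '[{"gripper": 0,"x": 0.09,"y": -0.05,"z": 2.5,"roll": 0},{"gripper": 0,"x": 0,"y": 0,"z": 2.5,"roll": 0},{"gripper": 0,"x": 0,"y": 0,"z": 0.8,"roll": 0},{"gripper": 0,"x": 0,"y": 0,"z": 0.8,"roll": 0},{"gripper": 0,"x": 0,"y": 0,"z": 0,"roll": 0}]'

```text
time_s: 31.62
eef_pos: [0.5461, 0.3411, 0.2343]
eef_rot: [-0.0, 0.708, 0.707, -0.0]
wrist_force: [0.1, -0.3, 0.4]
opening: 0.434
```

>>> move_arm --moves '[{"gripper": 0,"x": 0,"y": 0,"z": 0.8,"roll": 0},{"gripper": 0,"x": 0,"y": 0,"z": 0.7,"roll": 0},{"gripper": 0,"x": 0,"y": 0,"z": 0.3,"roll": 0},{"gripper": 0,"x": 0,"y": 0,"z": 0.1,"roll": 0},{"gripper": 0,"x": 0,"y": 0,"z": 0,"roll": 0}]'

```text
time_s: 32.25
eef_pos: [0.546, 0.3414, 0.2152]
eef_rot: [0.0, 0.707, 0.707, 0.0]
wrist_force: [0.1, -0.2, 0.5]
opening: 0.433
```

Run:
```python
from h import *
to(.5457,.34,.2124,90);print(pose()[0]["wrist_force"],pose()[0]["torque"])
```

```text
t 32.25 at [0.546  0.3414 0.2152] yaw 90.0 open 0.433 -> shift [-0.14 -0.03  0.28] roll -0.0
[ 0.13267732 -0.18627601  0.46089703] [-0.03296437 -0.01464716  0.01275587]
```

>>> move_arm --moves '[{"gripper": 0,"x": -0.1,"y": 0,"z": 0.25,"roll": 0},{"gripper": 62,"x": 0,"y": 0,"z": 0,"roll": 0},{"gripper": 62,"x": 0,"y": 0,"z": 0,"roll": 0},{"gripper": 62,"x": 0,"y": 0,"z": -3,"roll": 0},{"gripper": 62,"x": 0,"y": 0,"z": -3,"roll": 0}]'

```text
time_s: 32.88
eef_pos: [0.5458, 0.3403, 0.273]
eef_rot: [-0.0, 0.707, 0.707, -0.0]
wrist_force: [0.2, -0.3, -0.1]
opening: 0.62
```

>>> move_arm --moves '[{"gripper": 75,"x": 0,"y": 0,"z": -2.3,"roll": 0},{"gripper": 75,"x": 0,"y": 0,"z": 0,"roll": 0},{"gripper": 75,"x": 0,"y": 0,"z": 0,"roll": 0}]'

```text
time_s: 33.25
eef_pos: [0.5456, 0.3402, 0.2946]
eef_rot: [-0.0, 0.707, 0.707, -0.001]
wrist_force: [-0.2, -0.3, -0.5]
opening: 0.753
```

Run:
```python
from h import *
to(.598,-.072,.295,90)
c=shot("wrist","w18");held(c,("yellow","blue"));tube(c)
print("top expected",proj(c,[[.5453,.3395,.048]]))
c=shot("top")
for k,z in(("yellow",.006),("blue",.012),("orange",.02)):
    for a,p,b in blobs(c,k,12)[1]:
        if p[1]>150: print(k,a,ray(c,p,z)[0,:2].round(4))
```

```text
t 33.25 at [0.5456 0.3402 0.2946] yaw 89.9 open 0.753 -> shift [-4.121e+01  5.280e+00 -2.000e-02] roll -0.1
held? yellow 2459 [283.2 221.3] [254, 196, 59, 53]
rim expected [282.9 234. ] [([269, 268, 33, 6, 75], [286.0, 270.9])]
top expected [[282.92590538 221.67365463]]
yellow 151 [ 0.6166 -0.0831]
yellow 81 [0.5392 0.3566]
yellow 150 [ 0.5267 -0.2814]
yellow 153 [ 0.5313 -0.37  ]
blue 277 [ 0.7593 -0.1944]
orange 47 [0.7951 0.688 ]
orange 30 [0.6649 0.0981]
orange 148 [ 0.6191 -0.4961]
orange 149 [ 0.5051 -0.4855]
```

Yellow is in at (283.2,221.3) against a predicted (282.9,221.7). Going for the last tablet.

>>> move_arm --moves '[{"gripper": 75,"x": -5.9,"y": 0.75,"z": 0,"roll": 0},{"gripper": 75,"x": -5.9,"y": 0.75,"z": 0,"roll": 0},{"gripper": 75,"x": -5.9,"y": 0.75,"z": 0,"roll": 0},{"gripper": 75,"x": -5.9,"y": 0.75,"z": 0,"roll": 0},{"gripper": 75,"x": -5.9,"y": 0.75,"z": 0,"roll": 0}]'

```text
time_s: 33.98
eef_pos: [0.5828, 0.0435, 0.2946]
eef_rot: [-0.001, 0.707, 0.707, -0.0]
wrist_force: [1.4, 0.7, 0.3]
opening: 0.747
```

>>> move_arm --moves '[{"gripper": 75,"x": -5.9,"y": 0.75,"z": 0,"roll": 0},{"gripper": 75,"x": -5.9,"y": 0.75,"z": 0,"roll": 0},{"gripper": 75,"x": 0,"y": 0,"z": 0,"roll": 0},{"gripper": 75,"x": 0,"y": 0,"z": 0,"roll": 0},{"gripper": 75,"x": 0,"y": 0,"z": 0,"roll": 0}]'

```text
time_s: 34.6
eef_pos: [0.5978, -0.0713, 0.295]
eef_rot: [-0.001, 0.707, 0.707, -0.0]
wrist_force: [0.5, 0.5, 0.1]
opening: 0.749
```

Run:
```python
from h import *
c=shot("wrist","w19")
for t in tabs(c): print(*t)
to(.6187,-.0847,.17,90)
```

```text
yellow [266.9 228.5] [ 0.6185 -0.0844] [ 0.6189 -0.0844] 0.0202
yellow [  8.6 114.8] [ 0.5314 -0.269 ] [ 0.5293 -0.2792] 0.019
blue [141.9 399.7] [ 0.7865 -0.2025] [ 0.788  -0.2012] 0.0099
t 34.65 at [ 0.5979 -0.0712  0.2953] yaw 90.1 open 0.753 -> shift [-1.36  2.09 12.52] roll 0.1
```

>>> move_arm --moves '[{"gripper": 75,"x": -1.33,"y": 2.1,"z": 0,"roll": 0},{"gripper": 75,"x": 0,"y": 0,"z": 5,"roll": 0},{"gripper": 75,"x": 0,"y": 0,"z": 5,"roll": 0},{"gripper": 75,"x": 0,"y": 0,"z": 2.55,"roll": 0},{"gripper": 75,"x": 0,"y": 0,"z": 0,"roll": 0}]'

```text
time_s: 35.28
eef_pos: [0.6192, -0.0846, 0.1695]
eef_rot: [-0.0, 0.707, 0.708, -0.0]
wrist_force: [-0.4, -0.8, -0.5]
opening: 0.749
```

>>> move_arm --moves '[{"gripper": 60,"x": 0,"y": 0,"z": 0,"roll": 0},{"gripper": 0,"x": 0,"y": 0,"z": 0,"roll": 0},{"gripper": 0,"x": 0,"y": 0,"z": 0,"roll": 0},{"gripper": 0,"x": 0,"y": 0,"z": 0,"roll": 0},{"gripper": 0,"x": 0,"y": 0,"z": 0,"roll": 0}]'

```text
time_s: 35.9
eef_pos: [0.6201, -0.0854, 0.1725]
eef_rot: [0.001, 0.707, 0.707, 0.001]
wrist_force: [-2.2, 1.7, 9.7]
opening: 0.43
```

>>> move_arm --moves '[{"gripper": 0,"x": 0,"y": 0,"z": -3,"roll": 0},{"gripper": 0,"x": 0,"y": 0,"z": -5,"roll": 0},{"gripper": 0,"x": 0,"y": 0,"z": -5,"roll": 0},{"gripper": 0,"x": 0,"y": 0,"z": 0,"roll": 0},{"gripper": 0,"x": 0,"y": 0,"z": 0,"roll": 0}]'

```text
time_s: 36.52
eef_pos: [0.6187, -0.0855, 0.3]
eef_rot: [-0.0, 0.707, 0.707, -0.0]
wrist_force: [0.8, -0.2, -1.5]
opening: 0.429
```

Run:
```python
from h import *
to(.5457,.34,.3,90);c=shot("wrist","w20");held(c,("yellow",))
```

```text
t 36.52 at [ 0.6187 -0.0855  0.3   ] yaw 90.0 open 0.429 -> shift [42.55 -7.32  0.  ] roll -0.0
held? yellow 1883 [16.6 82.3] [0, 51, 40, 59]
held? yellow 5995 [283.  277.9] [239, 235, 89, 86]
```

>>> move_arm --moves '[{"gripper": 0,"x": 5.32,"y": -0.91,"z": 0,"roll": 0},{"gripper": 0,"x": 5.32,"y": -0.91,"z": 0,"roll": 0},{"gripper": 0,"x": 5.32,"y": -0.91,"z": 0,"roll": 0},{"gripper": 0,"x": 5.32,"y": -0.91,"z": 0,"roll": 0},{"gripper": 0,"x": 5.32,"y": -0.91,"z": 0,"roll": 0}]'

```text
time_s: 37.2
eef_pos: [0.5725, 0.1816, 0.298]
eef_rot: [-0.001, 0.707, 0.707, -0.001]
wrist_force: [1.0, 0.5, -0.3]
opening: 0.432
```

>>> move_arm --moves '[{"gripper": 0,"x": 5.32,"y": -0.91,"z": 0,"roll": 0},{"gripper": 0,"x": 5.32,"y": -0.91,"z": 0,"roll": 0},{"gripper": 0,"x": 5.32,"y": -0.91,"z": 0,"roll": 0},{"gripper": 0,"x": 0,"y": 0,"z": 0,"roll": 0},{"gripper": 0,"x": 0,"y": 0,"z": 0,"roll": 0}]'

```text
time_s: 37.83
eef_pos: [0.5461, 0.3393, 0.2983]
eef_rot: [-0.0, 0.707, 0.707, -0.002]
wrist_force: [-1.0, 0.3, -0.5]
opening: 0.431
```

>>> move_arm --moves '[{"gripper": 0,"x": 0,"y": 0,"z": 0,"roll": 0},{"gripper": 0,"x": 0,"y": 0,"z": 0,"roll": 0}]'

```text
time_s: 38.08
eef_pos: [0.5471, 0.3383, 0.3]
eef_rot: [-0.0, 0.708, 0.706, -0.0]
wrist_force: [0.7, -0.8, -0.5]
opening: 0.433
```

Run:
```python
from h import *
to(.5459,.34,.2205,90)
c=shot("wrist","w21");held(c,("yellow","blue"));print("top exp",proj(c,[[.5453,.3395,.048]]));print("green",green(c,(190,105,380,232)))
```

```text
t 38.08 at [0.5471 0.3383 0.3   ] yaw 89.8 open 0.433 -> shift [ 0.17 -0.12  7.95] roll -0.2
held? yellow 8249 [283.9 260.4] [240, 191, 88, 130]
top exp [[285.5539893  216.59065968]]
green (array([0.5462, 0.3362]), np.float64(0.0564), np.int64(2593))
```

>>> move_arm --moves '[{"gripper": 0,"x": 0.15,"y": -0.12,"z": 2.5,"roll": -0.2},{"gripper": 0,"x": 0,"y": 0,"z": 2.5,"roll": 0},{"gripper": 0,"x": 0,"y": 0,"z": 0.8,"roll": 0},{"gripper": 0,"x": 0,"y": 0,"z": 0.8,"roll": 0},{"gripper": 0,"x": 0,"y": 0,"z": 0,"roll": 0}]'

```text
time_s: 38.75
eef_pos: [0.5456, 0.341, 0.2343]
eef_rot: [0.0, 0.706, 0.708, 0.0]
wrist_force: [-0.6, 0.5, 0.3]
opening: 0.439
```

>>> move_arm --moves '[{"gripper": 0,"x": 0,"y": 0,"z": 0.7,"roll": 0},{"gripper": 0,"x": 0,"y": 0,"z": 0.4,"roll": 0},{"gripper": 0,"x": 0,"y": 0,"z": 0,"roll": 0},{"gripper": 0,"x": 0,"y": 0,"z": 0,"roll": 0}]'

```text
time_s: 39.25
eef_pos: [0.5455, 0.3412, 0.2233]
eef_rot: [0.0, 0.706, 0.708, 0.0]
wrist_force: [-0.7, -0.4, -0.4]
opening: 0.433
```

Run:
```python
from h import *
to(.5459,.34,.2205,90);print(pose()[0]["wrist_force"],pose()[0]["torque"])
```

```text
t 39.25 at [0.5455 0.3412 0.2233] yaw 90.2 open 0.433 -> shift [-0.12  0.04  0.28] roll 0.2
[-0.69149762 -0.3721989  -0.40935319] [-0.00153701 -0.01900624  0.06077052]
```

>>> move_arm --moves '[{"gripper": 0,"x": -0.1,"y": 0,"z": 0.25,"roll": 0.2},{"gripper": 62,"x": 0,"y": 0,"z": 0,"roll": 0},{"gripper": 62,"x": 0,"y": 0,"z": 0,"roll": 0},{"gripper": 62,"x": 0,"y": 0,"z": -3,"roll": 0},{"gripper": 62,"x": 0,"y": 0,"z": -3,"roll": 0}]'

```text
time_s: 39.88
eef_pos: [0.5453, 0.34, 0.281]
eef_rot: [-0.0, 0.707, 0.707, -0.0]
wrist_force: [0.9, -0.4, 0.3]
opening: 0.622
```

>>> move_arm --moves '[{"gripper": 75,"x": 0,"y": 0,"z": -1.5,"roll": 0},{"gripper": 75,"x": 0,"y": 0,"z": 0,"roll": 0},{"gripper": 75,"x": 0,"y": 0,"z": 0,"roll": 0}]'

```text
time_s: 40.25
eef_pos: [0.545, 0.3399, 0.2943]
eef_rot: [-0.0, 0.707, 0.707, -0.001]
wrist_force: [-0.7, 0.2, -0.1]
opening: 0.748
```

Run:
```python
from h import *
to(.645,.11,.295,90)
c=shot("wrist","w22");held(c,("yellow","blue"));tube(c)
print("top expected",proj(c,[[.5453,.3395,.056]]))
i=cv2.cvtColor(c["img"][60:320,160:410],cv2.COLOR_RGB2BGR);cv2.imwrite("pics/w22z.png",cv2.resize(i,None,fx=2.2,fy=2.2))
c=shot("top")
for k,z in(("orange",.02),):
    for a,p,b in blobs(c,k,12)[1]:
        if p[1]>150: print(k,a,ray(c,p,z)[0,:2].round(4))
```

```text
t 40.25 at [0.545  0.3399 0.2943] yaw 89.9 open 0.748 -> shift [-22.98  10.03  -0.07] roll -0.1
held? yellow 2739 [283.5 224.8] [253, 198, 62, 56]
rim expected [283.4 235.4] [([269, 268, 37, 7, 86], [287.0, 271.9])]
top expected [[283.41477091 227.21575292]]
orange 48 [0.7953 0.688 ]
orange 29 [0.6649 0.0977]
orange 148 [ 0.6191 -0.4961]
orange 150 [ 0.505  -0.4855]
```

View pics/w22z.png

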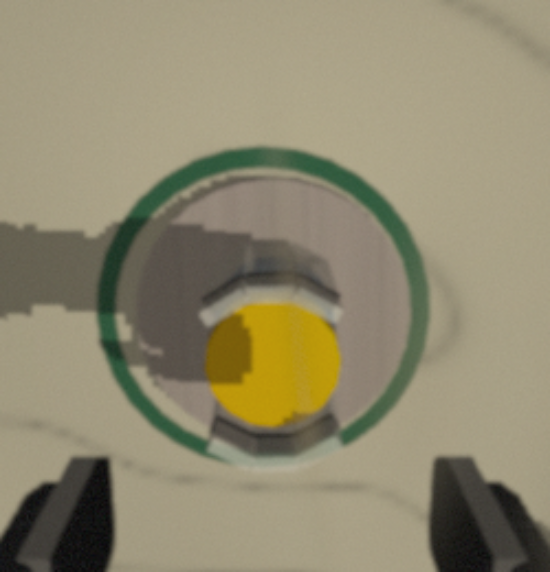

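The stack is flat and centred, at zoom (273,363). Its top matches the predicted height, close to the black band. Now the cap.

>>> move_arm --moves '[{"gripper": 60,"x": -4.6,"y": 2.0,"z": 0,"roll": 0},{"gripper": 60,"x": -4.6,"y": 2.0,"z": 0,"roll": 0},{"gripper": 60,"x": -4.6,"y": 2.0,"z": 0,"roll": 0},{"gripper": 60,"x": -4.6,"y": 2.0,"z": 0,"roll": 0},{"gripper": 60,"x": -4.6,"y": 2.0,"z": 0,"roll": 0}]'

```text
time_s: 40.98
eef_pos: [0.6454, 0.1085, 0.2945]
eef_rot: [-0.001, 0.707, 0.707, -0.001]
wrist_force: [0.0, -0.8, -0.6]
opening: 0.599
```

>>> move_arm --moves '[{"gripper": 60,"x": 0,"y": 0,"z": 0,"roll": 0},{"gripper": 60,"x": 0,"y": 0,"z": 0,"roll": 0},{"gripper": 60,"x": 0,"y": 0,"z": 0,"roll": 0}]'

```text
time_s: 41.35
eef_pos: [0.6446, 0.1113, 0.2951]
eef_rot: [-0.0, 0.707, 0.707, -0.0]
wrist_force: [-0.8, -0.2, 0.7]
opening: 0.603
```

```bash
cat >> h.py <<'E'
def knob(c,z0=0):
    m,_=blobs(c,"orange")
    for q in cv2.findContours(m,cv2.RETR_EXTERNAL,cv2.CHAIN_APPROX_NONE)[0]:
        if cv2.contourArea(q)>80:
            M=cv2.moments(q);p=np.array((M["m10"]/M["m00"],M["m01"]/M["m00"]));print("knob",p.round(1),cv2.boundingRect(q),ray(c,p,z0+.022)[0].round(4))
E
python3 - <<'E'
from h import *
c=shot("wrist","w23");knob(c)
h=cv2.cvtColor(c["img"],cv2.COLOR_RGB2HSV);m=cv2.inRange(h,np.array((0,0,165)),np.array((180,50,255)))
n,l,s,ce=cv2.connectedComponentsWithStats(m)
for i in range(1,n):
    if s[i,4]>300: print("white",s[i].tolist(),ce[i].round(1),ray(c,ce[i],.011)[0].round(4))
to(.667,.098,.187,90)
E
```

```text
knob [264.3 236.2] (251, 221, 27, 31) [0.6654 0.0969 0.022 ]
white [213, 0, 75, 76, 1359] [249.3  39.6] [0.5298 0.0884 0.011 ]
white [234, 204, 65, 59, 2095] [267. 232.] [0.6663 0.0984 0.011 ]
t 41.4 at [0.6447 0.1114 0.2953] yaw 90.0 open 0.6 -> shift [-1.35  2.24 10.83] roll 0.0
```

>>> move_arm --moves '[{"gripper": 60,"x": -1.4,"y": 2.15,"z": 0,"roll": 0},{"gripper": 60,"x": 0,"y": 0,"z": 5,"roll": 0},{"gripper": 60,"x": 0,"y": 0,"z": 4,"roll": 0},{"gripper": 60,"x": 0,"y": 0,"z": 1.7,"roll": 0},{"gripper": 60,"x": 0,"y": 0,"z": 0,"roll": 0}]'

```text
time_s: 42.02
eef_pos: [0.6662, 0.0968, 0.1877]
eef_rot: [-0.001, 0.707, 0.707, -0.001]
wrist_force: [0.0, -0.4, -0.7]
opening: 0.604
```

>>> move_arm --moves '[{"gripper": 40,"x": 0,"y": 0,"z": 0,"roll": 0},{"gripper": 0,"x": 0,"y": 0,"z": 0,"roll": 0},{"gripper": 0,"x": 0,"y": 0,"z": 0,"roll": 0},{"gripper": 0,"x": 0,"y": 0,"z": 0,"roll": 0},{"gripper": 0,"x": 0,"y": 0,"z": 0,"roll": 0}]'

```text
time_s: 42.65
eef_pos: [0.6679, 0.0961, 0.1914]
eef_rot: [0.001, 0.707, 0.707, 0.001]
wrist_force: [-1.9, 0.8, 6.3]
opening: 0.22
```

Run:
```python
from h import *
to(.6662,.0973,.187,90)
c=shot("wrist","w24");knob(c)
```

```text
t 42.65 at [0.6679 0.0961 0.1914] yaw 89.9 open 0.22 -> shift [ 0.12 -0.17  0.44] roll -0.1
knob [281.1 273.5] (262, 245, 42, 55) [0.6655 0.0947 0.022 ]
```

>>> move_arm --moves '[{"gripper": 0,"x": 0,"y": 0,"z": -3,"roll": 0},{"gripper": 0,"x": 0,"y": 0,"z": -5,"roll": 0},{"gripper": 0,"x": 0,"y": 0,"z": -4,"roll": 0},{"gripper": 0,"x": 0,"y": 0,"z": 0,"roll": 0},{"gripper": 0,"x": 0,"y": 0,"z": 0,"roll": 0}]'

```text
time_s: 43.32
eef_pos: [0.6664, 0.096, 0.3085]
eef_rot: [-0.0, 0.707, 0.707, -0.0]
wrist_force: [-0.6, -0.5, -0.4]
opening: 0.215
```

Run:
```python
from h import *
to(.5457,.34,.308,90)
c=shot("wrist","w25");knob(c)
_,T=pose();w=lambda p:(T@np.array([*p,1]))[:3]
print(proj(c,[w((0,0,.1914-.027)),w((0,-.011,.1914-.027)),w((0,.011,.1914-.027)),w((0,-.0255,.1914-.006)),w((-.0255,0,.1914-.011)),w((.0255,0,.1914-.011))]).round(1).tolist())
i=cv2.cvtColor(c["img"][180:360,180:390],cv2.COLOR_RGB2BGR);cv2.imwrite("pics/w25z.png",cv2.resize(i,None,fx=2.8,fy=2.8))
```

```text
t 43.33 at [0.6664 0.096  0.3085] yaw 89.9 open 0.215 -> shift [ 24.39 -12.09   0.05] roll -0.1
knob [280.8 273.5] (262, 245, 42, 55) [0.7258 0.0936 0.022 ]
[[284.1, 282.7], [284.2, 259.9], [284.1, 304.5], [284.1, 212.3], [231.1, 265.8], [337.0, 265.9]]
```

View pics/w25z.png

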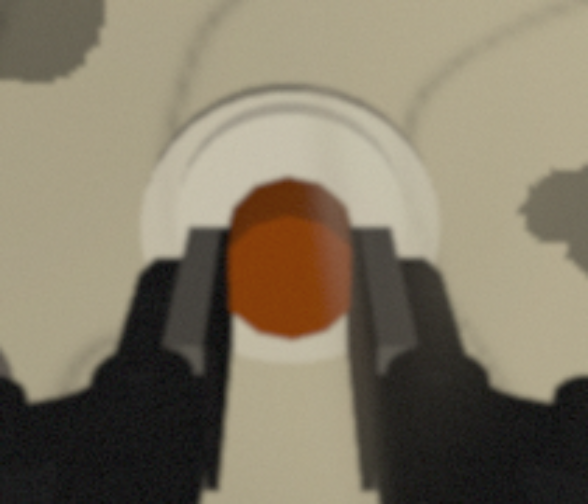

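The cap is held level: knob top face rows 257–301, flange near edge row 210, about 1.3 mm toward −y of the tool. Carrying it to the tube.

>>> move_arm --moves '[{"gripper": 0,"x": 4.88,"y": -2.4,"z": 0,"roll": 0},{"gripper": 0,"x": 4.88,"y": -2.4,"z": 0,"roll": 0},{"gripper": 0,"x": 4.88,"y": -2.4,"z": 0,"roll": 0},{"gripper": 0,"x": 4.88,"y": -2.4,"z": 0,"roll": 0},{"gripper": 0,"x": 4.88,"y": -2.4,"z": 0,"roll": 0}]'

```text
time_s: 44.0
eef_pos: [0.5454, 0.3413, 0.3066]
eef_rot: [-0.001, 0.708, 0.707, -0.002]
wrist_force: [0.5, 0.9, 0.1]
opening: 0.214
```

>>> move_arm --moves '[{"gripper": 0,"x": 0,"y": 0,"z": 0,"roll": 0},{"gripper": 0,"x": 0,"y": 0,"z": 0,"roll": 0},{"gripper": 0,"x": 0,"y": 0,"z": 0,"roll": 0},{"gripper": 0,"x": 0,"y": 0,"z": 0,"roll": 0}]'

```text
time_s: 44.5
eef_pos: [0.5477, 0.3389, 0.3084]
eef_rot: [-0.0, 0.708, 0.706, -0.0]
wrist_force: [-0.2, 0.1, -0.9]
opening: 0.224
```

Run:
```python
from h import *
to(.5466,.34,.2554,90)
c=shot("wrist","w26");knob(c);held(c,("yellow",));print("green",green(c,(190,105,380,205)))
h=cv2.cvtColor(c["img"],cv2.COLOR_RGB2HSV)
print("foot near edge expected",proj(c,[[.5453-.048,.3395,.008],[.5453,.3395-.048,.008],[.5453,.3395+.048,.008]]).round(1).tolist())
g=cv2.cvtColor(c["img"],cv2.COLOR_RGB2LAB)[...,1].astype(int); r=g[175];print("a at row175",[(i,int(r[i])) for i in range(200,370,4)])
```

```text
t 44.5 at [0.5477 0.3389 0.3084] yaw 89.8 open 0.224 -> shift [ 0.11 -0.11  5.3 ] roll -0.2
knob [281.4 273.3] (262, 244, 42, 56) [0.6069 0.3368 0.022 ]
held? yellow 1224 [285.  201.2] [256, 187, 58, 31]
green (array([0.5459, 0.3362]), np.float64(0.0562), np.int64(2001))
foot near edge expected [[284.4, 135.9], [225.0, 196.7], [344.0, 196.4]]
a at row175 [(200, 128), (204, 127), (208, 126), (212, 114), (216, 108), (220, 125), (224, 127), (228, 129), (232, 131), (236, 129), (240, 130), (244, 130), (248, 130), (252, 130), (256, 129), (260, 128), (264, 130), (268, 127), (272, 129), (276, 127), (280, 127), (284, 129), (288, 127), (292, 127), (296, 128), (300, 128), (304, 129), (308, 129), (312, 130), (316, 130), (320, 131), (324, 131), (328, 131), (332, 131), (336, 131), (340, 130), (344, 111), (348, 112), (352, 125), (356, 127), (360, 126), (364, 127), (368, 127)]
```

>>> move_arm --moves '[{"gripper": 0,"x": 0.1,"y": -0.11,"z": 2.5,"roll": -0.2},{"gripper": 0,"x": 0,"y": 0,"z": 1.5,"roll": 0},{"gripper": 0,"x": 0,"y": 0,"z": 0.4,"roll": 0},{"gripper": 0,"x": 0,"y": 0,"z": 0,"roll": 0},{"gripper": 0,"x": 0,"y": 0,"z": 0,"roll": 0}]'

```text
time_s: 45.18
eef_pos: [0.5462, 0.3413, 0.2656]
eef_rot: [0.0, 0.706, 0.708, 0.001]
wrist_force: [-0.2, 0.6, -0.7]
opening: 0.221
```

Run:
```python
from h import *
to(.5466,.34,.2554,90);print(pose()[0]["wrist_force"])
```

```text
t 45.17 at [0.5462 0.3413 0.2656] yaw 90.1 open 0.221 -> shift [-0.13  0.03  1.02] roll 0.1
[-0.16952829  0.60041199 -0.66033654]
```

>>> move_arm --moves '[{"gripper": 0,"x": -0.12,"y": 0.04,"z": 0,"roll": 0},{"gripper": 0,"x": 0,"y": 0,"z": 0.3,"roll": 0},{"gripper": 0,"x": 0,"y": 0,"z": 0.3,"roll": 0},{"gripper": 0,"x": 0,"y": 0,"z": 0.3,"roll": 0},{"gripper": 0,"x": 0,"y": 0,"z": 0.15,"roll": 0}]'

```text
time_s: 45.8
eef_pos: [0.5463, 0.34, 0.2552]
eef_rot: [-0.0, 0.706, 0.708, -0.0]
wrist_force: [-6.3, -2.9, 15.2]
opening: 0.223
```

Run:
```python
from h import *
to(.5466,.34,.2554,90);print(pose()[0]["wrist_force"],pose()[0]["torque"])
c=shot("wrist","w27");knob(c,.064)
```

```text
t 45.8 at [0.5463 0.34   0.2552] yaw 90.2 open 0.223 -> shift [ 0.    0.03 -0.02] roll 0.2
[-6.2540335  -2.89426654 15.21994807] [-0.53935769  1.07378024 -0.02327245]
knob [281.3 273.5] (262, 245, 42, 55) [0.5431 0.3387 0.086 ]
```

>>> move_arm --moves '[{"gripper": 0,"x": 0,"y": 0,"z": -0.05,"roll": 0},{"gripper": 45,"x": 0,"y": 0,"z": 0,"roll": 0},{"gripper": 45,"x": 0,"y": 0,"z": 0,"roll": 0},{"gripper": 45,"x": 0,"y": 0,"z": -3,"roll": 0},{"gripper": 100,"x": 0,"y": 0,"z": -3,"roll": 0}]'

```text
time_s: 46.48
eef_pos: [0.5461, 0.3398, 0.3145]
eef_rot: [-0.0, 0.706, 0.708, -0.001]
wrist_force: [0.8, -0.2, 0.5]
opening: 0.645
```

>>> move_arm --moves '[{"gripper": 100,"x": 0,"y": 0,"z": 0,"roll": 0},{"gripper": 100,"x": 0,"y": 0,"z": 0,"roll": 0},{"gripper": 100,"x": 0,"y": 0,"z": 0,"roll": 0}]'

```text
time_s: 46.85
eef_pos: [0.5457, 0.3397, 0.3129]
eef_rot: [-0.001, 0.706, 0.708, -0.001]
wrist_force: [0.0, 0.1, -0.2]
opening: 0.999
```

Run:
```python
from h import *
to(.5453,.34,.30,0)
c=shot("wrist","w28");knob(c,.064);print(green(c,(180,90,390,250)))
print("exp: tip, flange top edges -x,-y,+y ; low edge",proj(c,[[.5453,.3395,.091],[.5453-.0255,.3395,.069],[.5453,.3395-.0255,.075],[.5453,.3395+.0255,.075],[.5453+.0255,.3395,.075]]).round(1).tolist())
i=cv2.cvtColor(c["img"][80:330,170:400],cv2.COLOR_RGB2BGR);cv2.imwrite("pics/w28z.png",cv2.resize(i,None,fx=2.4,fy=2.4))
```

```text
t 46.85 at [0.5457 0.3397 0.3129] yaw 90.1 open 0.999 -> shift [ 0.03 -0.04  1.29] roll -89.9
knob [280.8 230.9] (267, 210, 27, 40) [0.544  0.3376 0.086 ]
(array([0.5463, 0.3362]), np.float64(0.0565), np.int64(2747))
exp: tip, flange top edges -x,-y,+y ; low edge [[283.9, 235.9], [284.0, 185.3], [243.8, 226.4], [323.9, 226.7], [283.7, 262.8]]
```

View pics/w28z.png

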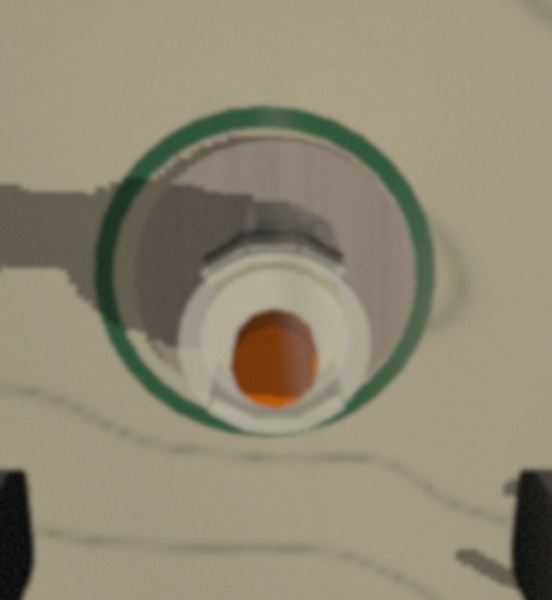

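The cap sits flat and centred on the rim: flange columns 244–325 against a predicted 244–324, near edge row 185 against 185. Views are used up, so I'll go on numerically. Turning to yaw 0 to grip the tube.

>>> move_arm --moves '[{"gripper": 100,"x": 0,"y": 0,"z": 0,"roll": 10},{"gripper": 100,"x": 0,"y": 0,"z": 0,"roll": 10},{"gripper": 100,"x": 0,"y": 0,"z": 0,"roll": 10},{"gripper": 100,"x": 0,"y": 0,"z": 0,"roll": 10},{"gripper": 100,"x": 0,"y": 0,"z": 0,"roll": 10}]'

```text
time_s: 47.52
eef_pos: [0.546, 0.3398, 0.3136]
eef_rot: [0.0, 0.94, 0.341, -0.001]
wrist_force: [-1.5, 0.3, 0.4]
opening: 1.0
```

>>> move_arm --moves '[{"gripper": 100,"x": 0,"y": 0,"z": 0,"roll": 10},{"gripper": 100,"x": 0,"y": 0,"z": 0,"roll": 10},{"gripper": 100,"x": 0,"y": 0,"z": 0,"roll": 10},{"gripper": 100,"x": 0,"y": 0,"z": 0,"roll": 10},{"gripper": 100,"x": 0,"y": 0,"z": 0,"roll": 0}]'

```text
time_s: 48.15
eef_pos: [0.5461, 0.3398, 0.3138]
eef_rot: [0.0, 1.0, 0.002, -0.001]
wrist_force: [-0.2, -0.4, -0.1]
opening: 0.999
```

Run:
```python
from h import *
to(.5453,.3397,.202,0)
c=shot("wrist","w29");knob(c,.064);held(c,("yellow",))
print("expected knob top, yellow top",proj(c,[[.5453,.3397,.088],[.5453,.3397,.056]]).round(1).tolist())
print("green",green(c,(180,90,390,250)))
```

```text
t 48.15 at [0.5461 0.3398 0.3138] yaw 0.2 open 0.999 -> shift [-6.000e-02  1.000e-02  1.118e+01] roll 0.2
knob [276.5 233.6] (260, 214, 34, 40) [0.5412 0.3398 0.086 ]
expected knob top, yellow top [[283.3, 235.1], [283.3, 217.8]]
green (array([0.5439, 0.3359]), np.float64(0.0565), np.int64(2771))
```

>>> move_arm --moves '[{"gripper": 100,"x": -0.1,"y": 0,"z": 4,"roll": 0},{"gripper": 100,"x": 0,"y": 0,"z": 4,"roll": 0},{"gripper": 100,"x": 0,"y": 0,"z": 3.1,"roll": 0},{"gripper": 100,"x": 0,"y": 0,"z": 0,"roll": 0},{"gripper": 70,"x": 0,"y": 0,"z": 0,"roll": 0}]'

```text
time_s: 48.82
eef_pos: [0.5458, 0.3402, 0.2049]
eef_rot: [-0.0, 1.0, 0.002, 0.001]
wrist_force: [-0.4, -0.2, 0.7]
opening: 0.814
```

>>> move_arm --moves '[{"gripper": 0,"x": 0,"y": 0,"z": 0,"roll": 0},{"gripper": 0,"x": 0,"y": 0,"z": 0,"roll": 0},{"gripper": 0,"x": 0,"y": 0,"z": 0,"roll": 0},{"gripper": 0,"x": 0,"y": 0,"z": 0,"roll": 0}]'

```text
time_s: 49.32
eef_pos: [0.5458, 0.3404, 0.206]
eef_rot: [-0.001, 1.0, 0.002, 0.001]
wrist_force: [-2.7, 0.4, 6.5]
opening: 0.621
```

Run:
```python
from h import *
to(.4997,.0830,.202,0);print(pose()[0]["wrist_force"])
c=shot("wrist","w30");knob(c,.064)
```

```text
t 49.33 at [0.5458 0.3404 0.206 ] yaw 0.2 open 0.621 -> shift [-4.69 25.73  0.35] roll 0.2
[-2.65696166  0.42796256  6.45275333]
knob [281.7 355.2] (247, 316, 70, 75) [0.5449 0.3425 0.086 ]
```

>>> move_arm --moves '[{"gripper": 0,"x": -0.18,"y": 1.0,"z": 0,"roll": 0},{"gripper": 0,"x": -0.36,"y": 2.0,"z": 0,"roll": 0},{"gripper": 0,"x": -0.36,"y": 2.0,"z": 0,"roll": 0},{"gripper": 0,"x": -0.36,"y": 2.0,"z": 0,"roll": 0},{"gripper": 0,"x": -0.36,"y": 2.0,"z": 0,"roll": 0}]'

```text
time_s: 50.0
eef_pos: [0.5306, 0.2503, 0.2062]
eef_rot: [-0.002, 1.0, 0.001, 0.003]
wrist_force: [1.9, 5.9, 3.3]
opening: 0.624
```

Run:
```python
from h import *
to(.4997,.0830,.202,0)
c=shot("wrist","w31");knob(c,.064)
```

```text
t 50.0 at [0.5306 0.2503 0.2062] yaw 0.1 open 0.624 -> shift [-3.13 16.72  0.35] roll 0.1
knob [281.7 355.2] (248, 316, 69, 75) [0.5302 0.2525 0.086 ]
```

Sliding well, with the knob unmoved in the tool frame. Continuing.

>>> move_arm --moves '[{"gripper": 0,"x": -0.38,"y": 2.0,"z": 0,"roll": 0},{"gripper": 0,"x": -0.38,"y": 2.0,"z": 0,"roll": 0},{"gripper": 0,"x": -0.38,"y": 2.0,"z": 0,"roll": 0},{"gripper": 0,"x": -0.38,"y": 2.0,"z": 0,"roll": 0},{"gripper": 0,"x": -0.38,"y": 2.0,"z": 0,"roll": 0}]'

```text
time_s: 50.68
eef_pos: [0.5121, 0.15, 0.2062]
eef_rot: [-0.001, 1.0, 0.001, 0.003]
wrist_force: [2.6, 6.9, 6.4]
opening: 0.621
```

>>> move_arm --moves '[{"gripper": 0,"x": -0.38,"y": 2.0,"z": 0,"roll": 0},{"gripper": 0,"x": -0.38,"y": 2.0,"z": 0,"roll": 0},{"gripper": 0,"x": -0.38,"y": 2.0,"z": 0,"roll": 0},{"gripper": 0,"x": 0,"y": 0.6,"z": 0,"roll": 0},{"gripper": 0,"x": 0,"y": 0,"z": 0,"roll": 0}]'

```text
time_s: 51.3
eef_pos: [0.5008, 0.0835, 0.206]
eef_rot: [-0.0, 1.0, 0.001, 0.003]
wrist_force: [0.7, 1.1, 8.7]
opening: 0.621
```

Run:
```python
from h import *
to(.4997,.0830,.202,0);print(pose()[0]["wrist_force"])
c=shot("wrist","w32");knob(c,.064)
```

```text
t 51.3 at [0.5008 0.0835 0.206 ] yaw 0.1 open 0.621 -> shift [-0.11  0.05  0.4 ] roll 0.1
[0.72293658 1.0726789  8.71156614]
knob [280.8 356.4] (247, 318, 69, 73) [0.5   0.085 0.086]
```

>>> move_arm --moves '[{"gripper": 100,"x": 0,"y": 0,"z": 0,"roll": 0},{"gripper": 100,"x": 0,"y": 0,"z": 0,"roll": 0},{"gripper": 100,"x": 0,"y": 0,"z": 0,"roll": 0},{"gripper": 100,"x": 0,"y": 0,"z": -4,"roll": 0},{"gripper": 100,"x": 0,"y": 0,"z": -6,"roll": 0}]'

```text
time_s: 51.98
eef_pos: [0.4983, 0.0838, 0.3027]
eef_rot: [-0.0, 1.0, 0.001, -0.003]
wrist_force: [1.5, -0.2, 1.0]
opening: 0.999
```

>>> move_arm --moves '[{"gripper": 100,"x": 0,"y": 0,"z": -5,"roll": 0},{"gripper": 100,"x": 0,"y": 0,"z": 0,"roll": 0},{"gripper": 100,"x": 0,"y": 0,"z": 0,"roll": 0}]'

```text
time_s: 52.35
eef_pos: [0.499, 0.0838, 0.3531]
eef_rot: [0.0, 1.0, 0.001, -0.0]
wrist_force: [0.4, -1.1, -0.9]
opening: 1.0
```

Run:
```python
from h import *
to(.4997,.083,.35,0)
c=shot("wrist","w33");knob(c,.064);held(c,("yellow","blue"));print("red",[tuple(map(float,q)) for q in ring(c,"red")])
print("expected at TCP xy: knob, stack top",proj(c,[[.5003,.0833,.086],[.5003,.0833,.056]]).round(1).tolist())
# foot edge: reddish-grey disc, fit its contour at z=.008 away from the tube
p=proj(c,[[.5003,.0833,.008]])[0];lab=cv2.cvtColor(cv2.GaussianBlur(c["img"],(3,3),0),cv2.COLOR_RGB2LAB)
for a in range(0,360,30):
    v=[]
    for r in np.arange(.040,.064,.001):
        q=proj(c,[[.5003+r*np.cos(np.radians(a)),.0833+r*np.sin(np.radians(a)),.004]])[0].round().astype(int);v.append(int(lab[q[1],q[0],2]))
    print(a,v)
t=shot("top","top9");
for k,z in(("yellow",.006),("blue",.012),("orange",.02)):
    for a,p,b in blobs(t,k,12)[1]:
        if p[1]>150: print(k,a,ray(t,p,z)[0,:2].round(4))
print("top red",[tuple(map(float,q)) for q in ring(t,"red")])
```

```text
t 52.35 at [0.499  0.0838 0.3531] yaw 0.2 open 1.0 -> shift [0.07 0.08 0.31] roll 0.2
knob [291.1 208.1] (277, 193, 29, 31) [0.5039 0.088  0.086 ]
red [(0.4994, 0.0835, 0.0558), (0.4977, 0.0829, 0.0571)]
expected at TCP xy: knob, stack top [[286.0, 214.3], [285.7, 202.5]]
0 [136, 136, 137, 136, 137, 136, 136, 136, 136, 137, 137, 136, 138, 139, 143, 144, 143, 142, 141, 141, 141, 142, 141, 141]
30 [136, 136, 136, 136, 136, 136, 136, 136, 137, 136, 136, 136, 137, 137, 138, 141, 143, 142, 142, 142, 142, 142, 142, 142]
60 [136, 137, 136, 136, 136, 137, 137, 136, 136, 135, 136, 136, 136, 136, 137, 140, 149, 150, 145, 143, 142, 142, 142, 142]
90 [137, 137, 137, 137, 136, 137, 137, 137, 137, 137, 137, 137, 138, 142, 147, 149, 149, 149, 149, 143, 142, 142, 141, 141]
120 [136, 136, 136, 137, 136, 136, 136, 136, 137, 139, 140, 142, 142, 143, 144, 152, 161, 163, 163, 158, 148, 144, 142, 142]
150 [137, 136, 137, 137, 136, 138, 140, 141, 142, 142, 142, 142, 142, 142, 142, 142, 145, 151, 161, 163, 161, 151, 146, 143]
180 [136, 137, 137, 137, 140, 141, 142, 142, 142, 142, 142, 142, 142, 142, 142, 14
[... 171 characters left out ...]
 [137, 136, 136, 136, 137, 137, 137, 138, 138, 137, 137, 137, 137, 139, 142, 152, 158, 160, 160, 151, 145, 142, 142, 142]
270 [137, 137, 136, 137, 137, 137, 137, 137, 137, 137, 137, 137, 138, 141, 145, 147, 145, 141, 139, 138, 138, 138, 137, 137]
300 [137, 137, 136, 136, 136, 136, 137, 137, 137, 137, 138, 145, 153, 157, 158, 154, 148, 144, 144, 142, 142, 142, 142, 143]
330 [136, 137, 137, 137, 137, 137, 137, 136, 137, 137, 138, 144, 148, 151, 151, 147, 144, 142, 142, 142, 142, 142, 142, 142]
yellow 150 [ 0.5267 -0.2814]
yellow 152 [ 0.5313 -0.3699]
blue 278 [ 0.7593 -0.1945]
orange 47 [0.7951 0.688 ]
orange 148 [ 0.6191 -0.4961]
orange 148 [ 0.505  -0.4855]
top red [(0.4975, 0.0843, 0.0556)]
```

Measured in this one view, the foot is at about (0.505,0.087) and the red ring at about (0.498,0.085). The tube is therefore about 7.5 mm off towards +x: inside 12 mm, but I'll correct it with a re-grip and nudge.

>>> move_arm --moves '[{"gripper": 100,"x": 0.5,"y": -0.3,"z": 5,"roll": 0.2},{"gripper": 100,"x": 0,"y": 0,"z": 5,"roll": 0},{"gripper": 100,"x": 0,"y": 0,"z": 3,"roll": 0},{"gripper": 100,"x": 0,"y": 0,"z": 1.9,"roll": 0},{"gripper": 100,"x": 0,"y": 0,"z": 0,"roll": 0}]'

```text
time_s: 53.08
eef_pos: [0.5026, 0.0869, 0.2017]
eef_rot: [-0.0, 1.0, -0.001, -0.003]
wrist_force: [-0.7, 0.4, 0.3]
opening: 0.998
```

>>> move_arm --moves '[{"gripper": 70,"x": 0,"y": 0,"z": 0,"roll": 0},{"gripper": 0,"x": 0,"y": 0,"z": 0,"roll": 0},{"gripper": 0,"x": 0,"y": 0,"z": 0,"roll": 0},{"gripper": 0,"x": 0,"y": 0,"z": 0,"roll": 0},{"gripper": 0,"x": 0,"y": 0,"z": 0,"roll": 0}]'

```text
time_s: 53.7
eef_pos: [0.5051, 0.0868, 0.2059]
eef_rot: [0.0, 1.0, -0.0, 0.001]
wrist_force: [1.4, 0.7, 6.2]
opening: 0.623
```

Run:
```python
from h import *
to(.4997,.0830,.202,0);print(pose()[0]["wrist_force"])
c=shot("wrist","w34");knob(c,.064)
```

```text
t 53.7 at [0.5051 0.0868 0.2059] yaw -0.0 open 0.623 -> shift [-0.54  0.38  0.39] roll -0.0
[1.4159727  0.68013976 6.21899691]
knob [279.6 352.6] (245, 311, 70, 80) [0.5036 0.0898 0.086 ]
```

>>> move_arm --moves '[{"gripper": 0,"x": -0.35,"y": 0.12,"z": 0,"roll": 0},{"gripper": 0,"x": -0.35,"y": 0.12,"z": 0,"roll": 0},{"gripper": 0,"x": 0,"y": 0,"z": 0,"roll": 0},{"gripper": 0,"x": 0,"y": 0,"z": 0,"roll": 0}]'

```text
time_s: 54.25
eef_pos: [0.4985, 0.0844, 0.2059]
eef_rot: [0.0, 1.0, -0.001, 0.002]
wrist_force: [4.4, 0.6, 5.8]
opening: 0.624
```

Run:
```python
from h import *
to(.4997,.0830,.202,0);print(pose()[0]["wrist_force"])
c=shot("wrist","w35");knob(c,.064)
```

```text
t 54.25 at [0.4985 0.0844 0.2059] yaw -0.1 open 0.624 -> shift [0.12 0.14 0.39] roll -0.1
[4.36601799 0.58447643 5.785803  ]
knob [279.7 352.5] (245, 311, 70, 80) [0.4972 0.0874 0.086 ]
```

>>> move_arm --moves '[{"gripper": 75,"x": 0,"y": 0,"z": 0,"roll": 0},{"gripper": 75,"x": 0,"y": 0,"z": 0,"roll": 0}]'

```text
time_s: 54.55
eef_pos: [0.4964, 0.0844, 0.2039]
eef_rot: [-0.0, 1.0, -0.0, -0.001]
wrist_force: [0.4, 0.4, 0.0]
opening: 0.755
```

Run:
```python
from h import *
to(.4997,.0830,.202,0);print(pose()[0]["wrist_force"])
c=shot("wrist","w36");knob(c,.064)
```

```text
t 54.55 at [0.4964 0.0844 0.2039] yaw -0.0 open 0.755 -> shift [0.34 0.14 0.19] roll -0.0
[0.38648319 0.36900203 0.00236097]
knob [288.1 354.6] (253, 314, 72, 77) [0.4969 0.0885 0.086 ]
```

>>> move_arm --moves '[{"gripper": 100,"x": 0,"y": 0,"z": 0,"roll": 0},{"gripper": 100,"x": 0,"y": 0,"z": -3,"roll": 0},{"gripper": 100,"x": 0,"y": 0,"z": -6,"roll": 0},{"gripper": 100,"x": 0,"y": 0,"z": -6,"roll": 0},{"gripper": 100,"x": 0,"y": 0,"z": 0,"roll": 0}]'

```text
time_s: 55.22
eef_pos: [0.499, 0.0844, 0.3601]
eef_rot: [0.0, 1.0, -0.0, 0.005]
wrist_force: [0.6, 0.3, 0.3]
opening: 0.997
```

```bash
cat >> h.py <<'E'
def concentric(c,x=.5,y=.0833):
    lab=cv2.cvtColor(cv2.GaussianBlur(c["img"],(3,3),0),cv2.COLOR_RGB2LAB).astype(int);rr=np.arange(.036,.070,.0005);F=[];G=[]
    for a in np.radians(range(0,360,10)):
        q=proj(c,np.c_[x+rr*np.cos(a),y+rr*np.sin(a),np.full(len(rr),.0)]).round().astype(int)
        A=lab[q[:,1],q[:,0],1];k=np.nonzero(A>A[-8:].mean()+10)[0]
        q8=proj(c,np.c_[x+rr*np.cos(a),y+rr*np.sin(a),np.full(len(rr),.008)]).round().astype(int);B=lab[q8[:,1],q8[:,0],2]
        e=np.nonzero(B>=140)[0]
        if len(k)>5: G.append([x+rr[k[-1]]*np.cos(a),y+rr[k[-1]]*np.sin(a)])
        if len(e) and e[0]>2: F.append([x+rr[e[0]]*np.cos(a),y+rr[e[0]]*np.sin(a)])
    def rob(P,R):
        P=np.array(P);ce=np.array([x,y])
        from scipy.optimize import least_squares
        s=least_squares(lambda p:np.hypot(*(P-p[:2]).T)-R,[x,y],loss="soft_l1",f_scale=.0008);return s.x.round(4),np.median(abs(s.fun)).round(4),len(P)
    print("foot",rob(F,.048),"ring",rob(G,.060))
E
python3 - <<'E'
from h import *
to(.4997,.083,.35,0)
c=shot("wrist","w37");knob(c,.064);concentric(c)
c=stored("w33",[.499,.0838,.3531],.2);concentric(c)
E
```

```text
t 55.23 at [0.499  0.0844 0.3601] yaw -0.0 open 0.997 -> shift [0.06 0.14 1.01] roll -0.0
knob [277.3 208.8] (264, 193, 28, 32) [0.4971 0.0856 0.086 ]
foot (array([0.4985, 0.0859]), np.float64(0.0006), 32) ring (array([0.4968, 0.0829]), np.float64(0.0003), 36)
foot (array([0.5059, 0.0892]), np.float64(0.0005), 33) ring (array([0.4982, 0.0843]), np.float64(0.0003), 35)
```

The foot is now about 3.4 mm from the red ring's centre, and the knob lies within 1.5 mm of the foot's axis at seated height. Final check of the tablets and arm, then hand in.

Run:
```python
from h import *
s=shot("side","side9")
for k,z in(("yellow",.006),("orange",.086)):
    for a,p,b in blobs(s,k,10)[1]:
        if p[1]>150: print(k,a,p.round(1),ray(s,p,z)[0].round(4))
print("expected knob px in side view",proj(s,[[.4975,.0857,.086]]).round(1))
c=shot("wrist");concentric(c);knob(c,.064)
print(pose()[0]["time_s"],pose()[0]["wrist_force"]);ctrl.hand_in()
```

```text
yellow 31 [223.  188.6] [0.509  0.1116 0.006 ]
yellow 148 [274.3 294.8] [ 0.5303 -0.2837  0.006 ]
yellow 178 [289.  325.4] [ 0.535  -0.3719  0.006 ]
orange 1176 [371.3 168.2] [ 0.92   -0.0406  0.086 ]
orange 24 [219.7 176.4] [0.5012 0.0854 0.086 ]
orange 247 [348.  362.5] [ 0.6031 -0.523   0.086 ]
orange 255 [298.  376.8] [ 0.4976 -0.5134  0.086 ]
expected knob px in side view [[218.4 176.6]]
foot (array([0.4983, 0.086 ]), np.float64(0.0005), 32) ring (array([0.4969, 0.0827]), np.float64(0.0003), 36)
knob [284.6 211.9] (271, 196, 29, 32) [0.4969 0.0856 0.086 ]
55.425 [-0.63022252 -0.43780064  0.2105278 ]
the job is handed in; nothing more can be done
```

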